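# Load and cap the heat-spreader magazine, pile the spares

## Task

Fill the spring magazine with three of the loose dark-grey heat-spreader plates: press them in one at a time from above, until each has snapped under both lips. Then close its mouth with the grey cap, knob up and squared to it. Pile all the plates left over squarely on top of one another on the wooden board, inside its corner marks and lined up with them, and leave the small things round about where they are.

Things in the scene. Friction and masses are not known exactly. Their poses are not given: they have to be found in the camera images.
- plate1_mid (a point): one of four to six identical flat dark-grey anodised aluminium heat-spreader plates, 50 mm (its x) by 36 mm (its y) by 10 mm thick (its z), 45 to 80 g, with two small round light marks; this point is the plate's centre, half-way up (5 mm above its underside). A plate may also be turned end for end. None if absent at this start
- plate2_mid (a point): one of four to six identical flat dark-grey anodised aluminium heat-spreader plates, 50 mm (its x) by 36 mm (its y) by 10 mm thick (its z), 45 to 80 g, with two small round light marks; this point is the plate's centre, half-way up (5 mm above its underside). A plate may also be turned end for end. None if absent at this start
- plate3_mid (a point): one of four to six identical flat dark-grey anodised aluminium heat-spreader plates, 50 mm (its x) by 36 mm (its y) by 10 mm thick (its z), 45 to 80 g, with two small round light marks; this point is the plate's centre, half-way up (5 mm above its underside). A plate may also be turned end for end. None if absent at this start
- plate4_mid (a point): one of four to six identical flat dark-grey anodised aluminium heat-spreader plates, 50 mm (its x) by 36 mm (its y) by 10 mm thick (its z), 45 to 80 g, with two small round light marks; this point is the plate's centre, half-way up (5 mm above its underside). A plate may also be turned end for end. None if absent at this start
- plate5_mid (a point): one of four to six identical flat dark-grey anodised aluminium heat-spreader plates, 50 mm (its x) by 36 mm (its y) by 10 mm thick (its z), 45 to 80 g, with two small round light marks; this point is the plate's centre, half-way up (5 mm above its underside). A plate may also be turned end for end. None if absent at this start
- plate6_mid (a point): one of four to six identical flat dark-grey anodised aluminium heat-spreader plates, 50 mm (its x) by 36 mm (its y) by 10 mm thick (its z), 45 to 80 g, with two small round light marks; this point is the plate's centre, half-way up (5 mm above its underside). A plate may also be turned end for end. None if absent at this start
- plate1: the same plate as plate1_mid; this point is the centre of its underside
- plate2: the same plate as plate2_mid; this point is the centre of its underside
- plate3: the same plate as plate3_mid; this point is the centre of its underside
- plate4: the same plate as plate4_mid; this point is the centre of its underside
- plate5: the same plate as plate5_mid; this point is the centre of its underside
- plate6: the same plate as plate6_mid; this point is the centre of its underside
- cap: the same cap as cap_grip; this point is the middle of the underside of its plug, 20 mm below the knob's middle
- magazine: the fixed spring magazine, an upright open frame; foot 122 x 76 mm, 65 mm high; origin: centre of its underside. Plates lie in it flat, their 50 mm along its x, with 1.5 mm play on each side between corner guides whose flared tops begin 60 mm up. On its +y and -y sides it is open from foot to top, 39 mm wide along x, for fingers that hold a plate across its 36 mm
- mouth (a point): middle of the magazine's mouth, at the height of the lips' undersides (50 mm over the bench); axes as the magazine's, z up. A plate set on the sloped lips has its underside about 8 mm above this point. Press it straight down (5 to 12 N in all) until its top is 1 to 2 mm below this point: the lips then snap over it. A held plate springs back up to this point
- lip_tip (a point): tip of one of the two steel lips, at the +x end of the mouth, underside; the other is opposite. Each is 18 mm wide (along y), 10 mm high with a steep sloped top, sticks out 4 mm over the plate's end (42 mm between the tips) and slides outward on a spring when a plate is pressed down on it
- cap_grip (a point): middle of the round black knob (20 mm across, 20 mm high) of the magazine's loose grey cap: a lid 72 mm (x) by 56 mm (y), 4 mm thick, its top 10 mm below this point; a 34 x 30 mm plug 6 mm deep under it. It waits on a fixed two-rail rest. On the magazine the lid lies flat on the guides' tops, plug down between the lips, x along the magazine's x (either way); this point is then 29 mm above the mouth point
- cap_rest: the fixed two-rail rest on which the cap waits, foot 74 x 58 mm, 40 mm high; origin: centre of its underside. It and the magazine stand close beside the open amplifier, which is up to 114 mm high; a shelf hangs over the bench beyond x = 0.72 from 0.42 m up
- follower (a joint): the black spring-loaded follower in the magazine, on which the plates rest: how far it is pressed down, m. 0 empty (its top level with the lips' undersides), 0.010 for each plate retained, 0.030 with three. It stops at 0.036, so a fourth plate cannot go in. It pushes up with 3 N when empty and 5.4 N at 0.030
- pile_spot (a point): the middle of the upper face of a fixed pale wooden board (76 mm along x, 60 mm along y), 8 mm high, with four dark corner marks that outline one plate (x along the plate's 50 mm); the spare plates are piled here. z up
- flux: bystander: round tub with lid, 45 mm across, 23 mm high; origin centre of its underside
- cup: bystander: shallow cup of screws, 58 mm across, 30 mm high; origin centre of its underside
- adapter: bystander: small blue connector adapter, 58 x 34 x 16 mm; origin centre of its underside
There are look-alikes about, which are no part of the job. Leave any orange look-alike of the plate4 alone.

How it is judged:
At the end, for the whole second after the job is handed in: Three plates flat under the lips (follower 26-35 mm down, plates within 6 mm of the mouth's axis); cap flat on the guides (within 8 mm, 0.25 rad); other plates flat in one pile on the board, within 7 mm and 0.14 rad of its marks; all at rest (((horizontal distance between plate1_mid and mouth below 0.006 m and z of plate1_mid in the frame of mouth between -0.034 and -0.0025 m and angle between the x axis of plate1_mid and the x axis of mouth, either way round below 0.12 rad and angle between the z axis of plate1_mid and the z axis of mouth, either way round below 0.1 rad) or (horizontal distance between plate1_mid and pile_spot below 0.007 m and z of plate1_mid in the frame of pile_spot between 0.002 and 0.03 m and angle between the x axis of plate1_mid and the x axis of pile_spot, either way round below 0.14 rad and angle between the z axis of plate1_mid and the z axis of pile_spot, either way round below 0.1 rad)) and ((horizontal distance between plate2_mid and mouth below 0.006 m and z of plate2_mid in the frame of mouth between -0.034 and -0.0025 m and angle between the x axis of plate2_mid and the x axis of mouth, either way round below 0.12 rad and angle between the z axis of plate2_mid and the z axis of mouth, either way round below 0.1 rad) or (horizontal distance between plate2_mid and pile_spot below 0.007 m and z of plate2_mid in the frame of pile_spot between 0.002 and 0.03 m and angle between the x axis of plate2_mid and the x axis of pile_spot, either way round below 0.14 rad and angle between the z axis of plate2_mid and the z axis of pile_spot, either way round below 0.1 rad)) and ((horizontal distance between plate3_mid and mouth below 0.006 m and z of plate3_mid in the frame of mouth between -0.034 and -0.0025 m and angle between the x axis of plate3_mid and the x axis of mouth, either way round below 0.12 rad and angle between the z axis of plate3_mid and the z axis of mouth, either way round below 0.1 rad) or (horizontal distance between plate3_mid and pile_spot below 0.007 m and z of plate3_mid in the frame of pile_spot between 0.002 and 0.03 m and angle between the x axis of plate3_mid and the x axis of pile_spot, either way round below 0.14 rad and angle between the z axis of plate3_mid and the z axis of pile_spot, either way round below 0.1 rad)) and ((horizontal distance between plate4_mid and mouth below 0.006 m and z of plate4_mid in the frame of mouth between -0.034 and -0.0025 m and angle between the x axis of plate4_mid and the x axis of mouth, either way round below 0.12 rad and angle between the z axis of plate4_mid and the z axis of mouth, either way round below 0.1 rad) or (horizontal distance between plate4_mid and pile_spot below 0.007 m and z of plate4_mid in the frame of pile_spot between 0.002 and 0.03 m and angle between the x axis of plate4_mid and the x axis of pile_spot, either way round below 0.14 rad and angle between the z axis of plate4_mid and the z axis of pile_spot, either way round below 0.1 rad)) and ((horizontal distance between plate5_mid and mouth below 0.006 m and z of plate5_mid in the frame of mouth between -0.034 and -0.0025 m and angle between the x axis of plate5_mid and the x axis of mouth, either way round below 0.12 rad and angle between the z axis of plate5_mid and the z axis of mouth, either way round below 0.1 rad) or (horizontal distance between plate5_mid and pile_spot below 0.007 m and z of plate5_mid in the frame of pile_spot between 0.002 and 0.03 m and angle between the x axis of plate5_mid and the x axis of pile_spot, either way round below 0.14 rad and angle between the z axis of plate5_mid and the z axis of pile_spot, either way round below 0.1 rad)) and ((horizontal distance between plate6_mid and mouth below 0.006 m and z of plate6_mid in the frame of mouth between -0.034 and -0.0025 m and angle between the x axis of plate6_mid and the x axis of mouth, either way round below 0.12 rad and angle between the z axis of plate6_mid and the z axis of mouth, either way round below 0.1 rad) or (horizontal distance between plate6_mid and pile_spot below 0.007 m and z of plate6_mid in the frame of pile_spot between 0.002 and 0.03 m and angle between the x axis of plate6_mid and the x axis of pile_spot, either way round below 0.14 rad and angle between the z axis of plate6_mid and the z axis of pile_spot, either way round below 0.1 rad)) and linear speed of each of plate1, plate2, plate3, plate4, plate5, plate6, cap below 0.02 m/s and horizontal distance between cap_grip and mouth below 0.008 m and z of cap_grip in the frame of mouth between 0.025 and 0.033 m and angle between the z axis of cap_grip and the z axis of mouth, either way round below 0.08 rad and angle between the x axis of cap_grip and the x axis of mouth, either way round below 0.25 rad and value of joint follower between 0.026 and 0.035 m); the robot touches nothing.
It fails at once if the round tub is moved more than 3 cm (distance of flux from where it was at the start of the episode above 0.03 m).
It fails at once if the screw cup is moved more than 3 cm (distance of cup from where it was at the start of the episode above 0.03 m).
It fails at once if the blue adapter is moved more than 3 cm (distance of adapter from where it was at the start of the episode above 0.03 m).
Of plate1, plate2, plate3, plate4, plate5, plate6 only 4 to 6 are there at a start; the rules pass over those that are not, and their reading is None.
At some moment in a run one of plate1, plate2, plate3, plate4, plate5, plate6 may be knocked a few centimetres aside while the robot is not near it.
Once in a run the grip may slacken for a moment while it holds something.
It also fails if it takes over 210 s, if anything falls off the work surface, if the arm or the gripper's body presses on something with over 40 N, if the wrist force passes 120 N, or if a joint passes its speed limit or range.

## Robot

A 6-joint arm with a two-finger parallel gripper is mounted at the origin on a cart in front of the work surface, level with it; the furniture and walls round the work are solid. World frame = base frame: x ahead of the robot, y to its left, z up, the work surface at z = 0. Lengths are in m, angles in rad, forces in N, time in s.
With the tool pointing down it reaches from about 0.35 to 0.775 m from the base axis. Payload 5.5 kg.
Tool frame: the origin (TCP) lies at the very end of the fingers, on their centre line; the grasp point (between the pads) lies 19 mm behind it; z points along the fingers, y is the line along which they close (so a half turn about z gives the same grasp; the last joint's range is limited). The gripper opens to 85 mm and grips with 20 to 120 N. Pads are 22 mm wide; open, the fingers measure 114 mm over their backs; the gripper's body (76 mm by 85 mm) begins 54 mm behind the grasp point. The pads swing forward as they close: fully open they stand 13 mm farther back than shut.
Start: joints at [-1.487, 0.313, 0.046, 1.304, 0, 1.431], TCP at [0.128, -0.561, 0.194] pointing down, gripper open.
Joint ranges: [-2.76, 2.76], [-0.86, 1.69], [-1.03, 1.26], [-2.2, 2.34], [-1.47, 1.5], [-3.14, 3.14]. Speed limits (rad/s): [2.57, 2.57, 3.14, 3.14, 3.14, 3.14].

## Interface

Orientations are given as a unit quaternion [w, x, y, z].
In Python, from workcell import env gives the robot as it stands. The module is installed in compiled form; this text tells all that it offers.
- The arm moves only by the tool jog_arm, never from a script. Its arguments are lists of equal length, an entry for each row: "gripper": the opening, from 0 (shut) to 1 (fully open); "offset": the shift along the world's x, y, z in cm, a list of three; "twist": the turn about the world's z in degrees. In form: {"gripper": [gripper, ...], "offset": [[dx, dy, dz], ...], "twist": [twist, ...]}. A call has exactly 8 rows; each row is the pose to reach, as a shift and turn from the pose commanded when the call began; what a row does not reach only later rows make up. A row lasts 1/8 s, in which the tool goes at most 62.5 mm and 10.7 degrees, less where a joint would pass 70% of its speed; a pose out of reach is approached as far as the arm can. A call with a gripper value outside its range is refused whole. The fingers move at their own pace and stop on an object; "squeeze" is the grip in N (left out, the last holds). Time passes only in rows, so rows that repeat a pose let the fingers close, or fill a call up. It gives the time, the measured TCP pose, the force, the opening and the grip force at its end, in the units of the state.
- env.get_state(): the state, without advancing time (a new reading comes with each control period).
- env.read_camera(name): name is "scene" or "top" or "wrist"; returns a dict with "image" (400x640x3 uint8, red, green, blue), "z_map" (400x640 float32, m along the optical axis (not along the pixel's ray), 0 where there is no reading), "fovy" (degrees; the focal length in pixels is half the picture's height over the tangent of half this angle, whatever the lens; pixels are square), "cx", "cy" (the principal point, pixels), "cam_to_world" (4x4, takes a point from camera to world coordinates). Camera axes: x right, y up, looking along -z (the intrinsics and any distortion apply to the point x, -y, -z); pixel columns grow to the right and rows downward; lengths in m; the calibration is good to about 2 mm. A picture is of the moment at which its call begins.
- env.hand_in(): hands the job in; it is judged then, once.
The state is a dict: "clock": time; "joint_pos": joint angles; "qvel": joint speeds; "tau": joint torques, N m; "tcp_pos": TCP position; "orientation": TCP orientation; "wrist_force": force on the tool from outside, world axes, zero at the start; "ft_torque": the same for the moment, N m; "finger_gap": finger opening in m; "grip_force": force on a finger pad.
Only numpy, scipy, OpenCV 4.12 (cv2) and the standard library are available. Lean on these libraries where they do the work, as an engineer would, in place of code of your own. Each camera call takes 0.05 s, during which the arm holds its last target. There are 200 camera calls.

## Working session

There is one attempt and no reset: what is moved stays moved. The work goes in short steps, Python scripts to look and compute and a tool call to move; the robot and the scene stay as the last step left them, time stands still between calls to the robot, and variables do not carry over. Pictures are saved under pics/ and viewed, at most 14 in all, crops included, and the job is handed in when it is done.

Besides the shell and the picture viewer there is one more tool, called after ">>>" as name(argument=value, ...), one argument or row to a line, values as JSON. jog_arm: Moves the arm, as the interface text tells. Its arguments: {"type":"object","properties":{"gripper":{"type":"array"},"offset":{"type":"array"},"twist":{"type":"array"},"squeeze":{"type":"number"}},"required":["gripper","offset","twist"]}

```bash
mkdir -p pics
cat > h.py <<'E'
import numpy as np, cv2
from workcell import env
def cam(n):
    c=env.read_camera(n); c['f']=200/np.tan(np.radians(c['fovy'])/2); return c
def save(c,name,crop=None,k=1):
    im=c['image'][:,:,::-1]
    if crop: x0,y0,x1,y1=crop; im=im[y0:y1,x0:x1]
    cv2.imwrite('pics/'+name,cv2.resize(im,None,fx=k,fy=k,interpolation=cv2.INTER_CUBIC))
def ray(c,u,v):
    d=np.stack([(np.asarray(u,float)-c['cx'])/c['f'],-(np.asarray(v,float)-c['cy'])/c['f'],-np.ones(np.shape(u))],-1)
    return c['cam_to_world'][:3,3], d@c['cam_to_world'][:3,:3].T
def plane(c,u,v,z):
    o,d=ray(c,u,v); t=(z-o[2])/d[...,2]; return o+d*t[...,None]
def depth(c,u,v):
    o,d=ray(c,u,v); return o+d*c['z_map'][np.asarray(v,int),np.asarray(u,int)][...,None]
def cloud(c):
    v,u=np.mgrid[0:400,0:640]; return depth(c,u,v)
E
python3 - <<'E'
from h import *
for n in ['scene','top']:
    c=cam(n); save(c,n+'0.png'); print(n,c['fovy'],c['cx'],c['cy'],c['cam_to_world'].round(3).tolist(), [k for k in c], (c['z_map']>0).mean())
s=env.get_state();print(s)
E
```

```text
scene 55.24389648502571 319.7813712723585 200.23444414370468 [[-0.732, 0.486, -0.476, 0.025], [-0.681, -0.507, 0.529, 0.358], [0.016, 0.712, 0.702, 0.787], [0.0, 0.0, 0.0, 1.0]] ['image', 'z_map', 'fovy', 'cx', 'cy', 'cam_to_world', 'f'] 0.9960078125
top 51.43618355972093 316.2111039413007 201.69387594199526 [[0.012, 0.993, -0.119, 0.385], [-1.0, 0.013, 0.014, -0.142], [0.016, 0.119, 0.993, 1.12], [0.0, 0.0, 0.0, 1.0]] ['image', 'z_map', 'fovy', 'cx', 'cy', 'cam_to_world', 'f'] 0.99589453125
{'clock': 0.1, 'joint_pos': array([-1.48660665e+00,  3.13916905e-01,  4.51150165e-02,  1.30358722e+00,
        3.78501703e-05,  1.43117856e+00]), 'qvel': array([ 0.00022293, -0.00342798,  0.00247967, -0.00017606, -0.00029348,
       -0.00077461]), 'tau': array([ 2.88323106e-03, -4.81722736e+01,  2.99245763e+01,  1.26497282e-02,
       -1.44358091e-04,  2.60057755e-05]), 'tcp_pos': array([ 0.12756876, -0.56016183,  0.19301203]), 'orientation': array([-7.95560178e-04,  9.93744996e-01,  1.11670266e-01,  4.09861888e-05]), 'wrist_force': array([ 0.22096087, -0.09101627, -0.99403248]), 'ft_torque': array([ 0.02582157,  0.01195022, -0.00854448]), 'grip_force': 0.0, 'finger_gap': 0.08541529983343243}
```

View pics/scene0.png

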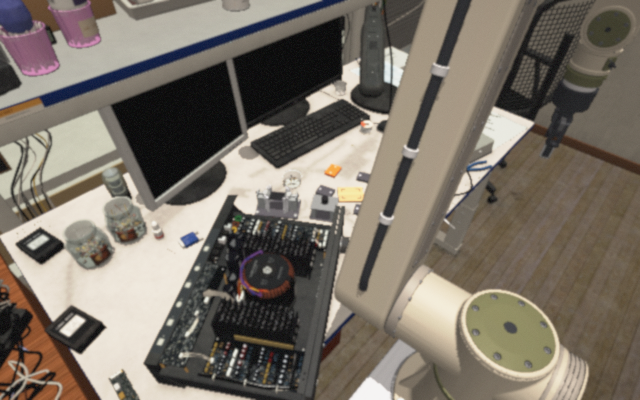

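View pics/top0.png

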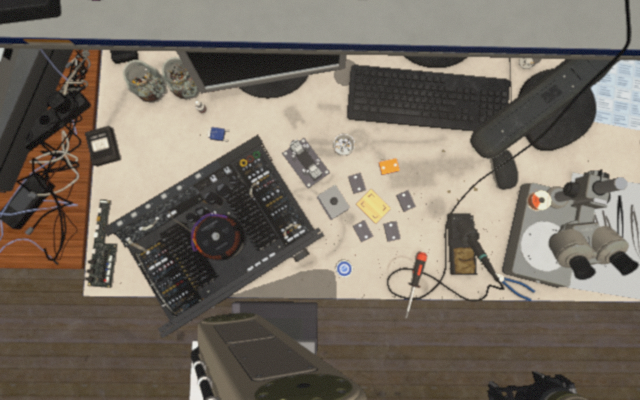

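Scene: amplifier at the left, magazine near (278,203) and cap rest (323,205). Top: magazine (305,162), cap (333,202), board (373,205), dark plates (357,183), (405,200), (391,231), (362,231), orange look-alike (389,167), cup (343,145), tub (344,268), adapter (217,133). Next, a close crop and the measurements.

Run:
```python
from h import *
c=cam('top'); save(c,'topcrop.png',(265,120,455,290),4 if 0 else 3.5)
P=cloud(c); im=c['image'].astype(int)
hsv=cv2.cvtColor(c['image'],cv2.COLOR_RGB2HSV)
for (u,v) in [(357,183),(405,200),(391,231),(362,231),(373,205),(333,202),(305,162),(343,145),(344,268),(217,133),(389,167)]:
    w=P[v-4:v+5,u-4:u+5].reshape(-1,3)
    print((u,v),np.median(w,0).round(3),hsv[v,u],'bench ray',plane(c,u,v,0.01).round(3))
# dark blobs
m=((hsv[...,2]<110)).astype(np.uint8); m[:, :310]=0
m2=m.copy()
n,l,st,ce=cv2.connectedComponentsWithStats(m)
for i in range(1,n):
    if 120<st[i,4]<800:
        cn=cv2.findContours((l==i).astype(np.uint8),0,1)[0][0]; r=cv2.minAreaRect(cn); b=cv2.boxPoints(r)
        w=plane(c,b[:,0],b[:,1],0.01); print(ce[i].round(1),st[i,4],'ctr',plane(c,*r[0],0.01).round(4),'edges',np.linalg.norm(w[1]-w[0]).round(3),np.linalg.norm(w[2]-w[1]).round(3),'ang',[np.degrees(np.arctan2(*(w[k+1]-w[k])[1::-1])).round(1) for k in (0,1)])
```

```text
(357, 183) [ 0.571 -0.269  0.01 ] [  0  15 117] bench ray [ 0.571 -0.269  0.01 ]
(405, 200) [ 0.526 -0.399  0.01 ] [  0  15 118] bench ray [ 0.526 -0.399  0.01 ]
(391, 231) [ 0.442 -0.36   0.01 ] [  3  19 120] bench ray [ 0.442 -0.36   0.01 ]
(362, 231) [ 0.441 -0.282  0.01 ] [  4  15 120] bench ray [ 0.441 -0.282  0.01 ]
(373, 205) [ 0.512 -0.312  0.008] [ 26  99 233] bench ray [ 0.512 -0.312  0.01 ]
(333, 202) [ 0.512 -0.201  0.058] [17 28 82] bench ray [ 0.518 -0.204  0.01 ]
(305, 162) [ 0.62  -0.127  0.05 ] [17 30 77] bench ray [ 0.627 -0.127  0.01 ]
(343, 145) [ 0.678 -0.231  0.004] [ 19  39 207] bench ray [ 0.676 -0.23   0.01 ]
(344, 268) [ 0.343 -0.233  0.024] [110  70 222] bench ray [ 0.343 -0.234  0.01 ]
(217, 133) [0.703 0.113 0.016] [113 114 132] bench ray [0.704 0.115 0.01 ]
(389, 167) [ 0.616 -0.356  0.011] [ 17 185 234] bench ray [ 0.617 -0.356  0.01 ]
[603.2 185. ] 371 ctr [ 0.574  -0.9461  0.01  ] edges 0.067 0.068 ang [np.float64(-33.5), np.float64(-121.6)]
[561.1 239.3] 400 ctr [ 0.4415 -0.8381  0.01  ] edges 0.147 0.057 ang [np.float64(-45.0), np.float64(-134.7)]
[314.1 234.3] 137 ctr [ 0.4331 -0.159   0.01  ] edges 0.051 0.032 ang [np.float64(0.8), np.float64(-89.3)]
[622.8 262.3] 432 ctr [ 0.367 -0.982  0.01 ] edges 0.052 0.069 ang [np.float64(-47.2), np.float64(-136.4)]
[581.1 267. ] 452 ctr [ 0.3532 -0.8677  0.01  ] edges 0.055 0.067 ang [np.float64(-59.9), np.float64(-151.3)]
```

View pics/topcrop.png

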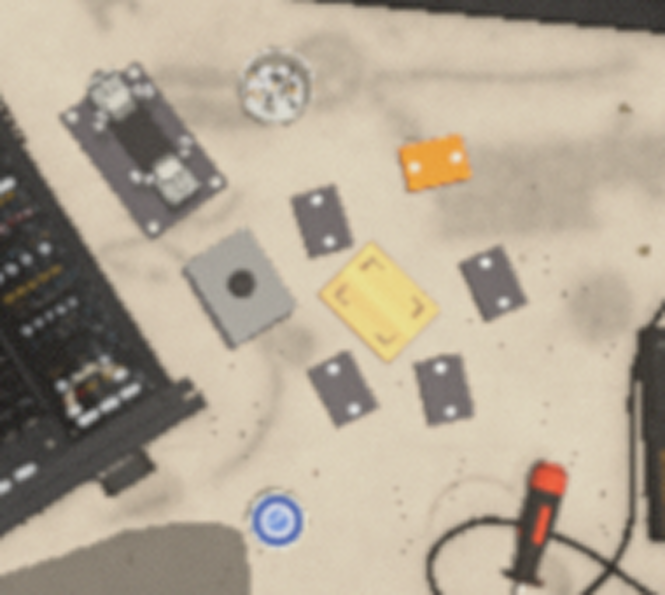

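Crop: four dark plates with two light marks at crop (322,220), (492,283), (342,388), (443,389), i.e. top pixels (357,183), (406,201), (363,231), (392,231). Not to be taken for them: orange look-alike (389,167), the magazine's black follower (305,162) and amplifier parts (302,257). I choose the four dark grey ones. All lie 10 mm high, single. Now fit poses.

```bash
cat >> h.py <<'E'
def fit(c,mask,z,amin=100,amax=20000):
    out=[]
    for cn in cv2.findContours(mask.astype(np.uint8),cv2.RETR_EXTERNAL,cv2.CHAIN_APPROX_NONE)[0]:
        if not amin<cv2.contourArea(cn)<amax: continue
        p=cn[:,0].astype(float); w=plane(c,p[:,0],p[:,1],z)
        r=cv2.minAreaRect((w[:,:2]*1000).astype(np.float32)); (x,y),(a,b),t=r
        if a<b: a,b,t=b,a,t+90
        t=(t+90)%180-90
        out.append((p.mean(0).round(0).tolist(),[round(x,1),round(y,1)],[round(a,1),round(b,1)],round(t,1)))
    return out
E
python3 - <<'E'
from h import *
c=cam('top'); P=cloud(c); hsv=cv2.cvtColor(c['image'],cv2.COLOR_RGB2HSV)
roi=(P[...,0]>.3)&(P[...,0]<.85)&(P[...,1]<.35)&(P[...,1]>-.6)
Z=P[...,2]
print('z10 blobs');  [print(o) for o in fit(c,cv2.morphologyEx(((Z>.006)&(Z<.014)&roi&(hsv[...,1]<60)&(hsv[...,2]<190)).astype(np.uint8),cv2.MORPH_CLOSE,np.ones((3,3))),.01,150,1500)]
print('board',fit(c,(hsv[...,0]>18)&(hsv[...,0]<32)&(hsv[...,1]>75)&roi&(hsv[...,2]>150),.008))
b=(np.abs(P[...,0]-.52)<.07)&(np.abs(P[...,1]+.2)<.06)
print('lid',fit(c,b&(Z>.03),.046), np.percentile(Z[b&(Z>.03)],[20,50,98]).round(4))
mg=(np.abs(P[...,0]-.62)<.1)&(np.abs(P[...,1]+.13)<.1)
print('foot',fit(c,cv2.morphologyEx((mg&(hsv[...,2]<110)&(Z<.08)&(Z>.004)).astype(np.uint8),cv2.MORPH_OPEN,np.ones((3,3))),.006))
print('guides',[ (o,) for o in fit(c,mg&(Z>.056)&(P[...,1]<-.08),.065,3)]); h,e=np.histogram(Z[mg],np.arange(0,.09,.004)); print(h)
m=mg&(Z>.05)&(Z<.08); 
c2=cam('scene');P2=cloud(c2)
for nm,Q in(('top',P),('scene',P2)):
    d=Q[(np.abs(Q[...,0]-.62)<.07)&(np.abs(Q[...,1]+.13)<.055)&(Q[...,2]>.055)&(Q[...,2]<.075)]; r=cv2.minAreaRect((d[:,:2]*1000).astype(np.float32)); print(nm,r,len(d))
E
```

```text
z10 blobs
([248.0, 257.0], [373.8, 30.7], [226.4, 84.0], -58.5)
([392.0, 231.0], [443.1, -362.3], [49.6, 36.3], 12.2)
([363.0, 231.0], [442.4, -284.1], [49.8, 36.1], 29.8)
([453.0, 237.0], [415.6, -529.9], [167.8, 63.2], -9.2)
([186.0, 221.0], [458.4, 196.6], [279.6, 73.0], -69.7)
([406.0, 200.0], [526.0, -401.5], [49.5, 36.9], 26.1)
([216.0, 185.0], [552.3, 111.2], [87.9, 43.3], -59.3)
([357.0, 182.0], [572.6, -268.1], [50.0, 36.3], 18.2)
([307.0, 169.0], [625.5, -128.3], [121.3, 78.2], 36.1)
([270.0, 89.0], [827.9, -28.1], [174.9, 43.3], -89.0)
board [([372.0, 206.0], [509.4, -312.1], [76.1, 58.2], 45.2)]
lid [([334.0, 201.0], [516.8, -203.3], [71.5, 55.8], 32.7)] [0.043 0.045 0.065]
foot [([277.0, 184.0], [564.1, -42.7], [122.7, 55.6], 33.0), ([303.0, 158.0], [636.3, -125.1], [55.1, 51.0], -48.9)]
guides [(([334.0, 198.0], [522.1, -203.3], [15.4, 5.2], -89.2),), (([318.0, 174.0], [582.7, -161.6], [18.9, 15.5], -17.5),), (([306.0, 170.0], [592.7, -129.2], [12.9, 7.9], -89.2),), (([313.0, 168.0], [600.9, -147.9], [18.1, 14.5], -55.0),), (([318.0, 161.0], [618.0, -160.5], [16.0, 6.3], -13.1),), (([294.0, 154.0], [635.7, -97.5], [15.9, 7.8], 1.0),), (([306.0, 146.0], [658.7, -128.2], [13.0, 8.0], -89.2),), (([296.0, 145.0], [658.8, -104.9], [37.0, 22.5], 38.4),)]
[1655  564  204   20   22   14   20   33   12   13  212  527  303  115
   78  125   43    0    0    0    0    0]
top ((627.4019165039062, -128.68008422851562), (119.67376708984375, 50.61075210571289), 37.71318817138672) 207
scene ((623.375, -127.24254608154297), (119.35926055908203, 55.16781234741211), 32.20602798461914) 191
```

>>> jog_arm(
  gripper=[0.65,0.65,0.65,0.65,0.65,0.65,0.65,0.65],
  offset=[
    [5,3,0.5],
    [10,6.3,0.5],
    [15,9.5,0.5],
    [20,12.6,0.5],
    [25,15.7,0.5],
    [29,18.2,0.5],
    [31.5,19.8,0.5],
    [31.5,19.8,0.5],
  ],
  twist=[0,0,0,0,0,0,0,0],
)

```text
clock: 1.25
tcp_pos: [0.4441, -0.3612, 0.1985]
orientation: [-0.0, 0.994, 0.114, -0.0]
wrist_force: [-0.4, -0.6, 0.5]
finger_gap: 0.0556
grip_force: 0.0
```

```bash
cat >> h.py <<'E'
def tool():
    s=env.get_state(); q=s['orientation']; yaw=np.degrees(2*np.arctan2(q[2],q[1])); yaw=(yaw+90)%180-90
    return (s['tcp_pos']*1000).round(1),round(yaw,1),s['wrist_force'].round(1),round(s['finger_gap']*1000,1),round(s['grip_force'],1),s['clock']
E
python3 - <<'E'
from h import *
print(tool(),env.get_state()['joint_pos'].round(2))
c=cam('wrist'); save(c,'w1.png'); print(c['fovy'],c['cx'],c['cy'],c['cam_to_world'].round(3).tolist())
hsv=cv2.cvtColor(c['image'],cv2.COLOR_RGB2HSV);P=cloud(c);Z=P[...,2]
print([o for o in fit(c,(hsv[...,1]<60)&(hsv[...,2]<170)&(Z>.006)&(Z<.014),.01,300)])
t=cam('top');P=cloud(t).reshape(-1,3)
for ctr,yaw in(((.625,-.128),36),((.517,-.203),33)):
    a=np.radians(yaw);R=np.array([[np.cos(a),np.sin(a)],[-np.sin(a),np.cos(a)]]);L=(P[:,:2]-ctr)@R.T
    for hx,hy in((15,60),(45,45),(50,50),(60,60)):
        m=(abs(L[:,0])<hx/1000)&(abs(L[:,1])<hy/1000); print(ctr,hx,hy,np.percentile(P[m,2],[95,99,100]).round(3))
E
```

```text
(array([ 444.1, -361.2,  198.5]), np.float64(13.0), array([-0.4, -0.6,  0.5]), 55.6, 0.0, 1.25) [-0.82  0.31  0.05  1.31  0.    2.09]
63.68323676570286 320.3812603024333 199.85945132334723 [[0.227, 0.932, 0.281, 0.516], [-0.974, 0.218, 0.066, -0.345], [0.0, -0.289, 0.957, 0.379], [0.0, 0.0, 0.0, 1.0]]
[([27.0, 353.0], [92.4, -28.0], [86.3, 42.5], 82.8), ([442.0, 215.0], [418.7, -528.7], [149.7, 49.2], 10.6), ([322.0, 170.0], [442.9, -364.3], [48.5, 35.2], 13.1), ([581.0, 226.0], [442.1, -687.6], [220.3, 14.2], -12.9), ([19.0, 156.0], [380.4, -19.6], [61.4, 20.8], -57.1), ([256.0, 156.0], [441.7, -286.4], [49.8, 36.6], 27.9), ([372.0, 107.0], [524.8, -402.4], [49.7, 36.2], 24.0), ([262.0, 31.0], [570.7, -270.4], [49.6, 36.2], 17.5), ([91.0, 117.0], [445.8, -42.7], [193.8, 151.2], -59.2)]
(0.625, -0.128) 15 60 [0.052 0.054 0.055]
(0.625, -0.128) 45 45 [0.063 0.066 0.069]
(0.625, -0.128) 50 50 [0.062 0.065 0.069]
(0.625, -0.128) 60 60 [0.061 0.065 0.069]
(0.517, -0.203) 15 60 [0.064 0.066 0.068]
(0.517, -0.203) 45 45 [0.049 0.065 0.068]
(0.517, -0.203) 50 50 [0.048 0.065 0.068]
(0.517, -0.203) 60 60 [0.047 0.064 0.068]
```

>>> jog_arm(
  gripper=[0.65,0.65,0.65,0.65,0.65,0.65,0.65,0.65],
  offset=[
    [-0.1,-0.2,-4],
    [-0.1,-0.2,-9],
    [-0.1,-0.2,-14],
    [-0.1,-0.2,-17],
    [-0.1,-0.2,-18.5],
    [-0.1,-0.2,-19.3],
    [-0.1,-0.2,-19.5],
    [-0.1,-0.2,-19.5],
  ],
  twist=[0,0,0,0,0,0,0,0],
)

```text
clock: 2.35
tcp_pos: [0.4422, -0.3654, 0.0049]
orientation: [0.001, 0.994, 0.112, 0.001]
wrist_force: [0.3, 0.2, -0.8]
finger_gap: 0.0552
grip_force: 0.0
```

Run:
```python
from h import *
print(tool())
c=cam('wrist'); save(c,'w2.png',(160,150,480,400),2)
```

```text
(array([ 442.2, -365.4,    4.9]), np.float64(12.8), array([ 0.3,  0.2, -0.8]), 55.2, 0.0, 2.35)
```

View pics/w2.png

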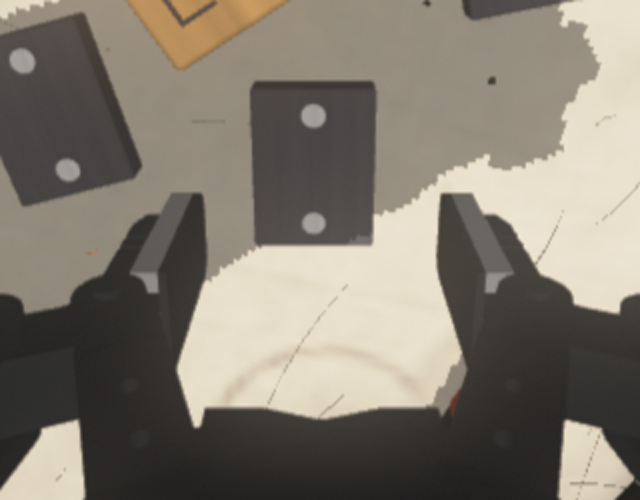

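Plate A stands between the fingers, centred at crop (313,163). Pads at crop (190,230) and (455,230). I'll check the tips' position from depth.

Run:
```python
from h import *
c=cam('wrist');P=cloud(c)*1000
for u,v in((190,195),(165,195),(195,200),(150,260),(145,280),(203,205),(447,200),(470,200),(490,265),(500,285)): print((u,v),P[150+v//2,160+u//2].round(1))
hsv=cv2.cvtColor(c['image'],cv2.COLOR_RGB2HSV);Z=P[...,2]
print(fit(c,(hsv[...,1]<60)&(hsv[...,2]<140)&(Z>6)&(Z<14),.01,2000))
def proj(p):
    q=np.linalg.inv(c['cam_to_world'])@np.r_[p,1]; return c['cx']+c['f']*q[0]/-q[2], c['cy']-c['f']*q[1]/-q[2]
s=env.get_state()['tcp_pos'];print(proj(s))
```

```text
(190, 195) [ 447.2 -334.8   51.8]
(165, 195) [ 418.8 -321.1   -0.8]
(195, 200) [ 447.6 -336.3   55.1]
(150, 260) [ 446.7 -332.9   79.9]
(145, 280) [ 445.  -333.1   83.9]
(203, 205) [ 443.4 -337.6   48.1]
(447, 200) [ 459.9 -390.7   54.8]
(470, 200) [ 461.5 -395.5   55.7]
(490, 265) [ 460.4 -393.7   81. ]
(500, 285) [ 460.7 -393.5   88.2]
[([567.0, 288.0], [435.9, -528.7], [112.0, 59.3], 33.3), ([316.0, 231.0], [442.7, -363.9], [50.4, 35.8], 13.0), ([184.0, 205.0], [441.9, -286.8], [49.8, 37.3], 28.2), ([422.0, 104.0], [524.4, -401.8], [49.6, 36.2], 24.1)]
(np.float64(318.71457889570263), np.float64(231.3232602779022))
```

Run:
```python
from h import *
c=cam('scene');
def proj(c,p):
    q=np.linalg.inv(c['cam_to_world'])@np.r_[p,1]; return c['cx']+c['f']*q[0]/-q[2], c['cy']-c['f']*q[1]/-q[2]
s=env.get_state()['tcp_pos'];u,v=proj(c,s);print(u,v)
u,v=int(u),int(v);save(c,'s2.png',(max(u-80,0),v-80,min(u+80,640),v+70),4)
```

```text
378.81568993074933 196.0375004424943
```

View pics/s2.png

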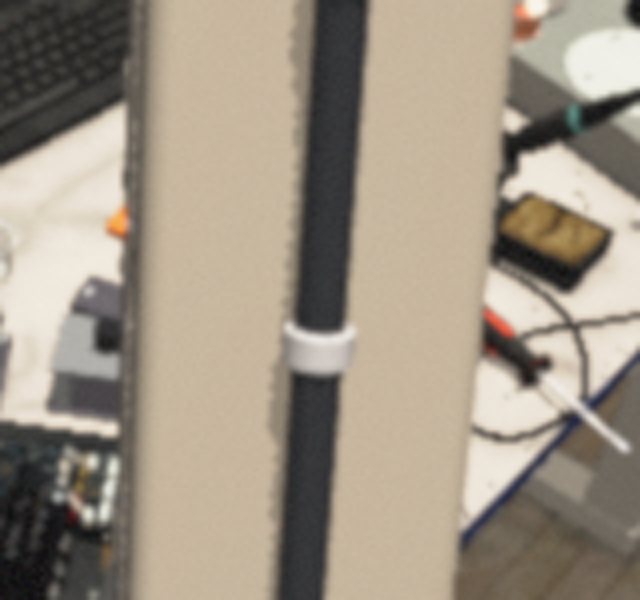

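The scene view is blocked by the arm. I'll profile the finger in the wrist depth instead.

Run:
```python
from h import *
c=cam('wrist');P=cloud(c)*1000;s=env.get_state()['tcp_pos']*1000
a=np.radians(12.8);X=np.array([np.cos(a),np.sin(a)]);Y=np.array([-np.sin(a),np.cos(a)])
d=P-s; L=np.stack([d[...,:2]@X,d[...,:2]@Y,d[...,2]],-1)
for v in range(150,400,12): print(v,[tuple(L[v,u].round(0).astype(int)) for u in (236,248,256,384,392)], c['z_map'][v,256].round(3))
```

```text
150 [(np.int64(49), np.int64(45), np.int64(4)), (np.int64(49), np.int64(39), np.int64(4)), (np.int64(49), np.int64(34), np.int64(4)), (np.int64(48), np.int64(-38), np.int64(-5)), (np.int64(49), np.int64(-41), np.int64(-2))] 0.176
162 [(np.int64(43), np.int64(46), np.int64(4)), (np.int64(74), np.int64(-1), np.int64(180)), (np.int64(43), np.int64(35), np.int64(3)), (np.int64(41), np.int64(-38), np.int64(-4)), (np.int64(41), np.int64(-43), np.int64(-5))] 0.178
174 [(np.int64(34), np.int64(49), np.int64(-6)), (np.int64(36), np.int64(40), np.int64(3)), (np.int64(36), np.int64(35), np.int64(4)), (np.int64(34), np.int64(-38), np.int64(-6)), (np.int64(34), np.int64(-43), np.int64(-5))] 0.179
186 [(np.int64(27), np.int64(49), np.int64(-5)), (np.int64(27), np.int64(42), np.int64(-5)), (np.int64(27), np.int64(37), np.int64(-5)), (np.int64(27), np.int64(-39), np.int64(-5)), (np.int64(27), np.int64(-44), np.int64(-6))] 0.191
198 [(np.int64(20), np.int64(49), np.int64(-4)), (np.int64(19), np.int64(42), np.int64(-5)), (np.int64(20), np.int64(37), np.int64(-4)), (np.int64(20), np.int64(-39), np.int6
[... 3104 characters left out ...]
4(18), np.int64(18), np.int64(122)), (np.int64(17), np.int64(16), np.int64(121)), (np.int64(18), np.int64(14), np.int64(122)), (np.int64(18), np.int64(-15), np.int64(122)), (np.int64(18), np.int64(-17), np.int64(122))] 0.072
378 [(np.int64(18), np.int64(17), np.int64(125)), (np.int64(18), np.int64(15), np.int64(125)), (np.int64(17), np.int64(13), np.int64(125)), (np.int64(17), np.int64(-14), np.int64(125)), (np.int64(18), np.int64(-16), np.int64(125))] 0.069
390 [(np.int64(19), np.int64(16), np.int64(129)), (np.int64(19), np.int64(14), np.int64(130)), (np.int64(20), np.int64(12), np.int64(130)), (np.int64(20), np.int64(-13), np.int64(130)), (np.int64(19), np.int64(-15), np.int64(129))] 0.064
```

Finger tips measure about 44 mm higher than the reported TCP (tips at z≈49 mm), so I descend further in steps and check.

>>> jog_arm(
  gripper=[0.65,0.65,0.65,0.65,0.65,0.65,0.65,0.65],
  offset=[
    [0,0.1,-0.5],
    [0,0.1,-1],
    [0,0.1,-1.5],
    [0,0.1,-2],
    [0,0.1,-2.5],
    [0,0.1,-2.8],
    [0,0.1,-3],
    [0,0.1,-3],
  ],
  twist=[0,0,0,0,0,0,0,0],
)

```text
clock: 3.55
tcp_pos: [0.4416, -0.3637, -0.0263]
orientation: [-0.0, 0.994, 0.112, -0.0]
wrist_force: [0.3, -0.6, 0.5]
finger_gap: 0.0551
grip_force: 0.0
```

```bash
cat >> h.py <<'E'
def local(c,yaw=None):
    t=tool(); a=np.radians(t[1] if yaw is None else yaw); d=cloud(c)*1000-t[0]
    return np.stack([d[...,0]*np.cos(a)+d[...,1]*np.sin(a),-d[...,0]*np.sin(a)+d[...,1]*np.cos(a),d[...,2]],-1)
E
python3 - <<'E'
from h import *
print(tool())
c=cam('wrist'); L=local(c); hsv=cv2.cvtColor(c['image'],cv2.COLOR_RGB2HSV); Z=cloud(c)[...,2]
for v in range(222,270,6): print(v,[L[v,u].round(0).tolist() for u in (248,256,384,392)])
print(fit(c,(hsv[...,1]<60)&(hsv[...,2]<140)&(Z>.006)&(Z<.014),.01,2000)); save(c,'w3.png',(160,150,480,400),2)
E
```

```text
(array([ 441.6, -363.7,  -26.3]), np.float64(12.8), array([ 0.3, -0.6,  0.5]), 55.1, 0.0, 3.55)
222 [[16.0, 36.0, 25.0], [16.0, 32.0, 26.0], [16.0, -33.0, 25.0], [16.0, -37.0, 26.0]]
228 [[12.0, 37.0, 25.0], [12.0, 32.0, 25.0], [13.0, -33.0, 26.0], [13.0, -37.0, 27.0]]
234 [[9.0, 37.0, 25.0], [9.0, 32.0, 26.0], [9.0, -34.0, 25.0], [9.0, -38.0, 26.0]]
240 [[6.0, 37.0, 26.0], [6.0, 33.0, 26.0], [6.0, -34.0, 27.0], [6.0, -38.0, 26.0]]
246 [[12.0, 32.0, 46.0], [11.0, 29.0, 45.0], [12.0, -30.0, 46.0], [11.0, -34.0, 45.0]]
252 [[12.0, 31.0, 52.0], [12.0, 27.0, 53.0], [12.0, -29.0, 51.0], [12.0, -32.0, 53.0]]
258 [[12.0, 30.0, 58.0], [10.0, 27.0, 54.0], [9.0, -29.0, 53.0], [12.0, -31.0, 58.0]]
264 [[12.0, 28.0, 63.0], [8.0, 27.0, 55.0], [7.0, -29.0, 53.0], [11.0, -30.0, 62.0]]
[([602.0, 318.0], [436.9, -516.8], [101.4, 40.6], 28.9), ([319.0, 254.0], [443.2, -363.7], [50.4, 35.7], 12.9), ([163.0, 223.0], [442.1, -287.0], [49.7, 37.8], 28.2), ([448.0, 103.0], [524.3, -401.6], [49.6, 36.5], 23.9)]
```

View pics/w3.png

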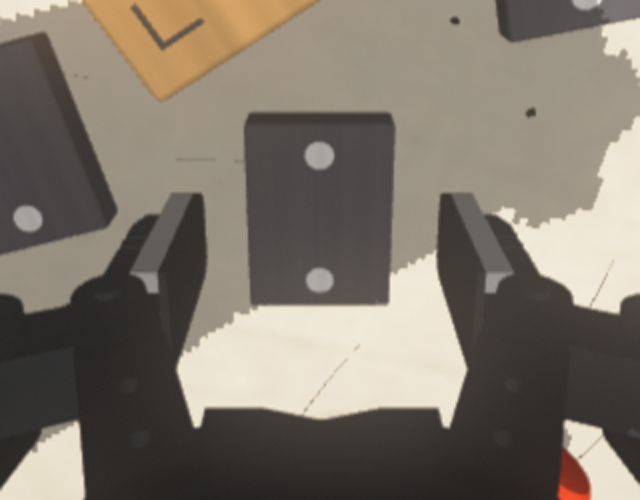

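Confirmed: plate A centred between the pads (crop (320,208)), tips still about 17 mm up. Lower 13 mm and close.

>>> jog_arm(
  gripper=[0.65,0.65,0.65,0.65,0,0,0,0],
  offset=[
    [0.1,0,-0.5],
    [0.1,0,-1],
    [0.1,0,-1.3],
    [0.1,0,-1.3],
    [0.1,0,-1.3],
    [0.1,0,-1.3],
    [0.1,0,-1.3],
    [0.1,0,-1.3],
  ],
  twist=[0,0,0,0,0,0,0,0],
  squeeze=60,
)

```text
clock: 4.6
tcp_pos: [0.4432, -0.3644, -0.0381]
orientation: [0.001, 0.994, 0.112, 0.001]
wrist_force: [-0.5, 1.1, 5.2]
finger_gap: 0.0341
grip_force: 62.6
```

>>> jog_arm(
  gripper=[0,0,0,0,0,0,0,0],
  offset=[
    [0,0,4],
    [0,0,9],
    [2,3,14],
    [5,7.5,18.8],
    [8,12,18.8],
    [10.5,16,18.8],
    [12.5,19,18.8],
    [13,19.8,18.8],
  ],
  twist=[0,0,4,9,14,19,23,23],
)

```text
clock: 5.6
tcp_pos: [0.5734, -0.1637, 0.1487]
orientation: [-0.0, 0.951, 0.309, 0.0]
wrist_force: [0.3, -0.5, -0.7]
finger_gap: 0.0341
grip_force: 60.2
```

Run:
```python
from h import *
print(tool())
c=cam('wrist'); save(c,'w4.png')
hsv=cv2.cvtColor(c['image'],cv2.COLOR_RGB2HSV);P=cloud(c);Z=P[...,2]
h,e=np.histogram(Z[(Z>0)&(Z<.25)],np.arange(0,.25,.005));print(h)
for z0,z1,zp in((.06,.075,.065),(.002,.02,.01)):
    print(z0,fit(c,(Z>z0)&(Z<z1)&(np.hypot(P[...,0]-.625,P[...,1]+.128)<.08),zp,30))
```

```text
(array([ 573.4, -163.7,  148.7]), np.float64(36.0), array([ 0.3, -0.5, -0.7]), 34.1, 60.2, 5.6)
[28416  8942  6333  7848  8434  7985  1785  1881 15109 13356  5618  3986
  3993  2156  2456  2820  3530  4957  4506  6321   202    90  3061     4
     0     0     0     0     0     0     0     0     0     0     0     0
     0   149   428  7730   432   468   530   513   910   558  1175  1959
  5838]
0.06 [([324.0, 157.0], [601.1, -148.5], [16.5, 12.4], -53.9), ([300.0, 151.0], [593.2, -130.0], [16.0, 8.1], 80.8), ([348.0, 150.0], [617.1, -160.6], [12.2, 10.6], 37.1), ([348.0, 83.0], [657.9, -129.8], [11.8, 10.9], 37.1), ([298.0, 83.0], [634.9, -98.6], [15.5, 8.4], -11.0), ([323.0, 75.0], [650.9, -111.0], [17.0, 12.2], -53.9)]
0.002 [([241.0, 110.0], [582.8, -63.9], [51.7, 2.9], 32.1), ([297.0, 117.0], [611.8, -110.7], [119.4, 27.0], 37.2), ([350.0, 116.0], [640.9, -149.0], [119.4, 26.1], 37.2)]
```

View pics/w4.png

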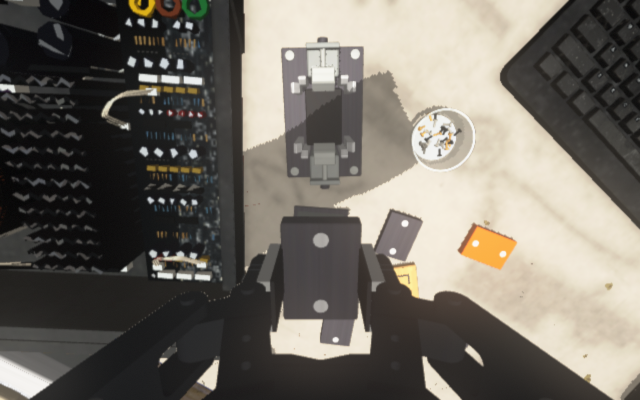

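Wrist view: magazine upright at (323,115), its lips at (324,157) and (323,75), plate held squarely at (321,268). Measured centre (626.0,−129.8) mm, yaw 37.1°. Now the held plate's offset.

```bash
cat >> h.py <<'E'
def held():
    c=cam('wrist'); t=tool(); hsv=cv2.cvtColor(c['image'],cv2.COLOR_RGB2HSV); Z=cloud(c)[...,2]; zt=t[0][2]/1000+.048
    m=(abs(Z-zt)<.004); m[:, :270]=0; m[:,375:]=0
    m=cv2.morphologyEx(m.astype(np.uint8),cv2.MORPH_OPEN,np.ones((9,9)))
    print(np.median(Z[m>0])*1000-t[0][2]); r=fit(c,m,zt,2000)
    for o in r:
        d=np.array(o[1])-t[0][:2]; a=np.radians(t[1]); print(o,'local',(d[0]*np.cos(a)+d[1]*np.sin(a)).round(1),(-d[0]*np.sin(a)+d[1]*np.cos(a)).round(1),t)
E
python3 -c "
from h import *
held()"
```

```text
47.97734997221468
([323.0, 270.0], [573.7, -164.9], [50.3, 35.6], 35.9) local 0.9 -0.5 (array([ 572.7, -165. ,  148.6]), np.float64(35.9), array([ 0.8,  0.7, -1.2]), 33.9, 60.2, 5.7)
```

>>> jog_arm(
  gripper=[0,0,0,0,0,0,0,0],
  offset=[
    [2,1.3,0],
    [4,2.7,0],
    [5.2,3.5,0],
    [5.2,3.5,-3],
    [5.2,3.5,-6],
    [5.2,3.5,-9],
    [5.2,3.5,-11],
    [5.2,3.5,-11],
  ],
  twist=[0,1.2,1.2,1.2,1.2,1.2,1.2,1.2],
)

```text
clock: 6.7
tcp_pos: [0.6224, -0.1312, 0.0368]
orientation: [-0.001, 0.949, 0.317, -0.002]
wrist_force: [0.6, -0.1, -0.4]
finger_gap: 0.0339
grip_force: 60.2
```

Run:
```python
from h import *
c=cam('wrist'); save(c,'w5.png',(200,100,440,360),2.3); t=tool(); print(t)
P=cloud(c);Z=P[...,2]; 
print(fit(c,(Z>.058)&(Z<.075)&(np.hypot(P[...,0]-.626,P[...,1]+.13)<.08),.065,100))
held()
```

```text
(array([ 623.6, -131.4,   38.4]), np.float64(36.9), array([-0.5,  0.6,  0.4]), 34.5, 60.2, 6.75)
[([321.0, 326.0], [585.9, -160.5], [24.6, 8.4], -54.7), ([359.0, 194.0], [659.4, -128.9], [17.3, 8.7], 81.6), ([281.0, 194.0], [636.1, -97.9], [17.4, 8.6], -2.6), ([320.0, 182.0], [652.4, -109.9], [17.1, 13.4], -52.1), ([320.0, 136.0], [670.6, -96.3], [24.7, 8.2], -53.0)]
46.88223648072961
([320.0, 264.0], [624.3, -132.2], [49.5, 35.4], 36.8) local -0.7 -0.4 (array([ 624.6, -131.5,   39.4]), np.float64(36.9), array([ 0. , -0.4, -0.1]), 34.5, 60.2, 6.8)
```

View pics/w5.png

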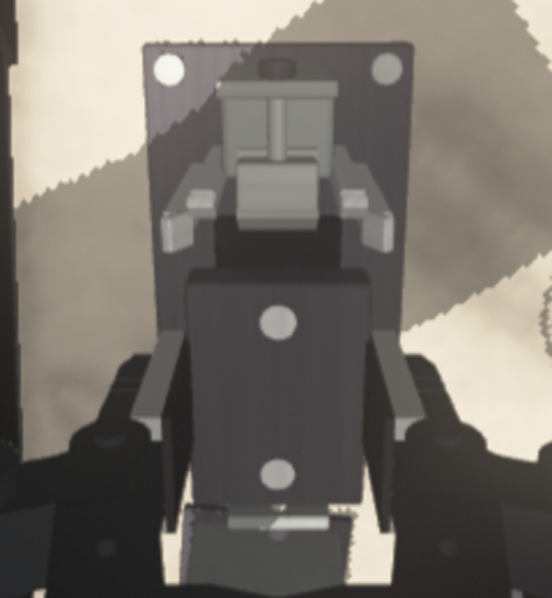

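View: plate above the magazine at crop (277,395), guides and +x lip at (277,190) ahead; the plate looks a bit short in +x. I check with direct depth points, free of height assumptions.

```bash
cat >> h.py <<'E'
def rect3(c,m,amin=60):
    P=cloud(c)*1000; n,l=cv2.connectedComponents(m.astype(np.uint8)); out=[]
    for i in range(1,n):
        q=P[l==i]
        if len(q)<amin: continue
        (x,y),(a,b),t=cv2.minAreaRect(q[:,:2].astype(np.float32))
        out.append((np.round([x,y,np.median(q[:,2])],1).tolist(),round(max(a,b),1),round(min(a,b),1),len(q)))
    return out
E
python3 - <<'E'
from h import *
c=cam('wrist');P=cloud(c);Z=P[...,2];t=tool();print(t)
near=np.hypot(P[...,0]-.626,P[...,1]+.13)<.08
hsv=cv2.cvtColor(c['image'],cv2.COLOR_RGB2HSV)
ker=np.ones((3,3))
for a,b in((.048,.056),(.056,.061),(.061,.068)):
  print(a,rect3(c,cv2.morphologyEx((near&(Z>a)&(Z<b)).astype(np.uint8),cv2.MORPH_OPEN,ker)))
print('foot',rect3(c,cv2.morphologyEx((near&(Z>.003)&(Z<.016)).astype(np.uint8),cv2.MORPH_OPEN,ker)))
zt=t[0][2]/1000+.048
print('plate',rect3(c,cv2.morphologyEx((abs(Z-zt)<.004).astype(np.uint8),cv2.MORPH_OPEN,np.ones((9,9))),1000))
E
```

```text
(array([ 625.2, -131.5,   40. ]), np.float64(37.0), array([-0.1,  0. , -0.2]), 34.5, 60.2, 6.85)
0.048 [([655.1, -98.5, 49.1], 17.3, 10.3, 363), ([662.6, -110.1, 49.0], 19.4, 8.3, 291), ([639.7, -119.3, 49.9], 29.8, 12.0, 987)]
0.056 [([659.4, -104.4, 59.7], 35.4, 25.7, 1385), ([581.8, -163.7, 59.1], 25.6, 8.8, 418)]
0.061 [([639.7, -99.0, 63.7], 5.6, 4.9, 95), ([659.7, -125.1, 63.8], 5.7, 4.4, 90), ([630.8, -97.5, 63.7], 8.2, 4.7, 145), ([658.7, -134.0, 63.8], 7.8, 4.6, 143)]
foot [([639.7, -119.6, 5.8], 87.4, 76.4, 5738), ([630.0, -107.4, 5.9], 11.1, 4.9, 99), ([647.9, -131.3, 5.8], 10.9, 5.6, 117), ([583.0, -65.3, 12.0], 34.8, 1.8, 200)]
plate [([624.3, -133.1, 87.3], 50.8, 36.0, 7434)]
```

>>> jog_arm(
  gripper=[0,0,0,0,0,0,0,0],
  offset=[
    [0.18,0.22,0],
    [0.18,0.22,0],
    [0.18,0.22,-0.4],
    [0.18,0.22,-0.8],
    [0.18,0.22,-1.2],
    [0.18,0.22,-1.5],
    [0.18,0.22,-1.7],
    [0.18,0.22,-1.7],
  ],
  twist=[0,0,0,0,0,0,0,0],
)

```text
clock: 7.85
tcp_pos: [0.6263, -0.1285, 0.0216]
orientation: [-0.0, 0.948, 0.317, -0.0]
wrist_force: [-0.0, -0.6, -0.7]
finger_gap: 0.0343
grip_force: 60.2
```

Run:
```python
from h import *
c=cam('wrist'); save(c,'w6.png',(200,100,440,360),2.3); t=tool(); print(t)
held(); print(tool())
```

```text
(array([ 626.4, -128.5,   21.8]), np.float64(37.0), array([ 1.3, -1.4, -0.7]), 34.0, 60.2, 7.9)
47.801906499232565
([320.0, 270.0], [626.8, -129.5], [50.3, 35.5], 37.0) local -0.4 -1.0 (array([ 626.5, -128.5,   21.9]), np.float64(37.0), array([-0.3,  0.1, -1. ]), 34.1, 60.2, 7.95)
(array([ 626.5, -128.5,   21.9]), np.float64(37.0), array([-0.3,  0.1, -1. ]), 34.1, 60.2, 7.95)
```

View pics/w6.png

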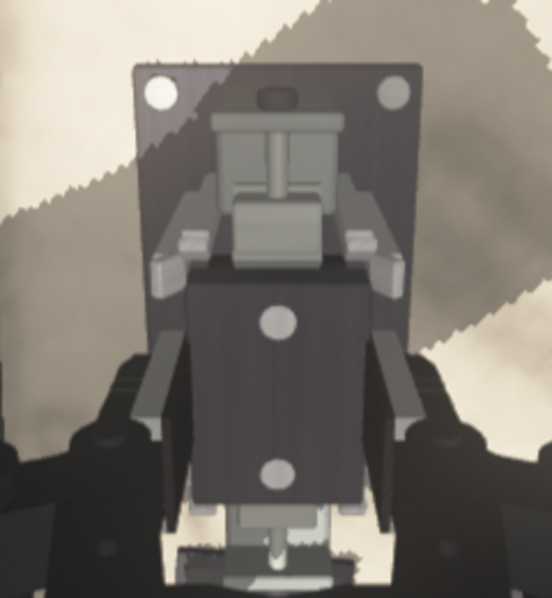

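Plate centred between the guides (626.8,−129.5), no force. Press straight down.

>>> jog_arm(
  gripper=[0,0,0,0,0,0,0,0],
  offset=[
    [-0.05,-0.03,-0.4],
    [-0.05,-0.03,-0.8],
    [-0.05,-0.03,-1.2],
    [-0.05,-0.03,-1.5],
    [-0.05,-0.03,-1.8],
    [-0.05,-0.03,-2.1],
    [-0.05,-0.03,-2.25],
    [-0.05,-0.03,-2.25],
  ],
  twist=[0,0,0,0,0,0,0,0],
  squeeze=80,
)

```text
clock: 8.95
tcp_pos: [0.6262, -0.1289, -0.0007]
orientation: [0.0, 0.948, 0.317, 0.0]
wrist_force: [1.5, -0.5, 2.9]
finger_gap: 0.0337
grip_force: 84.5
```

Run:
```python
from h import *
print(tool()); held(); print(tool())
```

```text
(array([ 626.2, -128.9,   -0.7]), np.float64(37.0), array([ 1.5, -0.5,  2.9]), 33.7, 84.5, 8.95)
47.840135320919366
([319.0, 274.0], [624.3, -131.1], [54.3, 37.3], 37.1) local -2.9 -0.6 (array([ 6.263e+02, -1.289e+02, -6.000e-01]), np.float64(37.0), array([ 1.5, -0.7,  2.1]), 33.5, 84.5, 9.0)
(array([ 6.263e+02, -1.289e+02, -6.000e-01]), np.float64(37.0), array([ 1.5, -0.7,  2.1]), 33.5, 84.5, 9.0)
```

Force fell to ~3 N with the top at ~47 mm: snapped. Release and rise, then look.

>>> jog_arm(
  gripper=[0.6,0.6,0.6,0.6,0.6,0.6,0.6,0.6],
  offset=[
    [0,0,0],
    [0,0,0],
    [0,0,0],
    [0,0,0.5],
    [0,0,3],
    [0,0,8],
    [-2.5,-2,13],
    [-5.2,-4,15],
  ],
  twist=[0,0,0,0,0,0,0,0],
)

```text
clock: 10.0
tcp_pos: [0.5753, -0.1698, 0.1533]
orientation: [0.002, 0.948, 0.318, 0.002]
wrist_force: [-0.2, -0.3, 0.4]
finger_gap: 0.0516
grip_force: 0.0
```

```bash
cat >> h.py <<'E'
def plates(c,amin=300):
    hsv=cv2.cvtColor(c['image'],cv2.COLOR_RGB2HSV);P=cloud(c);Z=P[...,2]
    for z in(.01,):
        for o in fit(c,(hsv[...,1]<60)&(hsv[...,2]<170)&(abs(Z-z)<.004),z,amin):
            if 44<o[2][0]<56 and 30<o[2][1]<42: print('plate',o)
def mag(c):
    P=cloud(c);Z=P[...,2];near=np.hypot(P[...,0]-.626,P[...,1]+.13)<.08
    d=P-np.array([.626,-.13,0]);a=np.radians(37.1);lx=d[...,0]*np.cos(a)+d[...,1]*np.sin(a);ly=-d[...,0]*np.sin(a)+d[...,1]*np.cos(a)
    hsv=cv2.cvtColor(c['image'],cv2.COLOR_RGB2HSV)
    for n,x0,x1 in(('mid',-8,8),('-x',-19,-12),('+x',12,19)):
        m=(lx*1000>x0)&(lx*1000<x1)&(abs(ly)<.012); print(n,'z',(np.median(Z[m])*1000).round(1),'hsv',np.median(hsv[m],0),m.sum())
    for n,s in(('-lip',-1),('+lip',1)):
        m=(abs(ly)<.008)&(Z>.053)&(Z<.064)&(lx*s>.015)&(lx*s<.05); print(n,(np.percentile(lx[m]*s,2)*1000).round(1))
E
python3 - <<'E'
from h import *
print(tool()); c=cam('wrist'); mag(c); plates(c); plates(cam('top'),150)
E
```

```text
(array([ 575.3, -169.8,  153.3]), np.float64(37.1), array([-0.2, -0.3,  0.4]), 51.6, 0.0, 10.0)
mid z 49.9 hsv [167.  13.  87.] 553
-x z 49.9 hsv [ 8. 12. 86.] 242
+x z 49.9 hsv [165.  13. 135.] 259
-lip 22.0
+lip 22.3
plate ([329.0, 322.0], [443.3, -284.4], [52.7, 35.8], 28.4)
plate ([19.0, 236.0], [328.2, 51.1], [48.1, 40.8], -53.0)
plate ([389.0, 233.0], [572.2, -268.6], [50.1, 36.7], 17.8)
plate ([363.0, 231.0], [442.4, -284.2], [49.8, 35.8], 29.3)
plate ([406.0, 200.0], [525.8, -400.9], [49.9, 36.6], 23.7)
plate ([357.0, 183.0], [571.0, -269.0], [53.3, 36.1], 17.1)
```

>>> jog_arm(
  gripper=[0.6,0.6,0.6,0.6,0.6,0.6,0.6,0.6],
  offset=[
    [0,-4,0],
    [-0.2,-8,0],
    [-0.4,-10,-2],
    [-0.4,-10,-6],
    [-0.4,-10,-10],
    [-0.4,-10,-13],
    [-0.4,-10,-15],
    [-0.4,-10,-15],
  ],
  twist=[-5,-12,-19.6,-19.6,-19.6,-19.6,-19.6,-19.6],
)

```text
clock: 11.1
tcp_pos: [0.5683, -0.2673, -0.0032]
orientation: [-0.002, 0.988, 0.152, -0.002]
wrist_force: [0.6, 1.0, 0.0]
finger_gap: 0.0512
grip_force: 0.0
```

Run:
```python
from h import *
print(tool()); c=cam('wrist'); plates(c,2000); print(tool())
P=cloud(c);print(rect3(c,cv2.morphologyEx((abs(P[...,2]-.01)<.003).astype(np.uint8),cv2.MORPH_OPEN,np.ones((5,5))),1500))
```

```text
(array([ 568.3, -267.3,   -3.2]), np.float64(17.4), array([0.6, 1. , 0. ]), 51.2, 0.0, 11.1)
plate ([325.0, 233.0], [572.3, -269.6], [50.2, 35.7], 17.6)
(array([ 569.4, -268. ,   -1.7]), np.float64(17.4), array([-0.2, -0.7, -0.3]), 51.2, 0.0, 11.15)
[([618.9, -357.8, 9.8], 51.4, 36.5, 5866), ([571.6, -269.8, 9.8], 50.4, 36.1, 5248)]
```

>>> jog_arm(
  gripper=[0.6,0.6,0.6,0.6,0,0,0,0],
  offset=[
    [0.15,-0.05,-1.5],
    [0.15,-0.05,-2.8],
    [0.15,-0.05,-3.5],
    [0.15,-0.05,-3.8],
    [0.15,-0.05,-3.8],
    [0.15,-0.05,-3.8],
    [0.15,-0.05,-3.8],
    [0.15,-0.05,-3.8],
  ],
  twist=[0,0,0,0,0,0,0,0],
  squeeze=70,
)

```text
clock: 12.15
tcp_pos: [0.5719, -0.2696, -0.038]
orientation: [0.0, 0.988, 0.151, 0.0]
wrist_force: [-1.4, 0.3, 4.3]
finger_gap: 0.0339
grip_force: 71.8
```

>>> jog_arm(
  gripper=[0,0,0,0,0,0,0,0],
  offset=[
    [0,0,5],
    [0,0,10],
    [1.4,3.5,12],
    [3,7.5,12],
    [4.5,11.5,12],
    [5.45,14.05,11],
    [5.45,14.05,8.5],
    [5.45,14.05,7.8],
  ],
  twist=[0,0,6,12,19.6,19.6,19.6,19.6],
)

```text
clock: 13.15
tcp_pos: [0.6243, -0.1277, 0.0372]
orientation: [-0.001, 0.948, 0.318, -0.002]
wrist_force: [0.7, -0.1, -0.1]
finger_gap: 0.0338
grip_force: 70.1
```

```bash
cat >> h.py <<'E'
def align():
    c=cam('wrist');P=cloud(c);Z=P[...,2];t=tool();k=np.ones((9,9))
    near=np.hypot(P[...,0]-.626,P[...,1]+.13)<.085
    print(t);held()
    print('foot',rect3(c,cv2.morphologyEx((near&(Z>.003)&(Z<.016)).astype(np.uint8),cv2.MORPH_OPEN,k),1500))
E
python3 -c "
from h import *
align()"
```

```text
(array([ 624.2, -128.1,   37. ]), np.float64(37.0), array([-0.2,  0.5, -1.5]), 34.2, 70.1, 13.2)
46.79186684907892
([321.0, 268.0], [625.5, -128.8], [49.5, 35.3], 36.9) local 0.5 -0.5 (array([ 624.8, -128.7,   38.1]), np.float64(37.0), array([ 0.3, -0.5, -0.7]), 34.2, 70.1, 13.25)
foot [([643.2, -91.0, 5.8], 46.8, 34.6, 2142), ([669.1, -123.9, 5.9], 45.4, 33.8, 2091)]
```

>>> jog_arm(
  gripper=[0,0,0,0,0,0,0,0],
  offset=[
    [0,0,-0.8],
    [0,0,-1.6],
    [0,0,-2.1],
    [0,0,-2.6],
    [0,0,-3.1],
    [0,0,-3.6],
    [0,0,-4],
    [0,0,-4.05],
  ],
  twist=[0,0,0,0,0,0,0,0],
  squeeze=90,
)

```text
clock: 14.25
tcp_pos: [0.6262, -0.1289, -0.0014]
orientation: [0.0, 0.948, 0.317, 0.0]
wrist_force: [2.5, -0.1, 3.9]
finger_gap: 0.0335
grip_force: 94.9
```

```bash
python3 -c "
from h import *
print(tool());held();print(tool())"
```

```text
(array([ 626.2, -128.9,   -1.4]), np.float64(37.0), array([ 2.5, -0.1,  3.9]), 33.5, 94.9, 14.25)
47.757873616801994
([320.0, 276.0], [625.1, -131.0], [54.5, 35.5], 36.7) local -2.1 -1.0 (array([ 626.2, -128.9,   -1.3]), np.float64(37.0), array([1.8, 0.3, 3.2]), 33.3, 94.9, 14.3)
(array([ 626.2, -128.9,   -1.3]), np.float64(37.0), array([1.8, 0.3, 3.2]), 33.3, 94.9, 14.3)
```

>>> jog_arm(
  gripper=[0.6,0.6,0.6,0.6,0.6,0.6,0.6,0.6],
  offset=[
    [0,0,0],
    [0,0,0],
    [0,0,0],
    [0,0,0.5],
    [0,0,3],
    [0,0,8],
    [-2.5,-2,13],
    [-5.2,-4,15],
  ],
  twist=[0,0,0,0,0,0,0,0],
)

```text
clock: 15.3
tcp_pos: [0.5753, -0.1698, 0.1528]
orientation: [0.002, 0.948, 0.318, 0.002]
wrist_force: [0.2, -0.9, 0.3]
finger_gap: 0.0512
grip_force: 0.0
```

Run:
```python
from h import *
print(tool()); c=cam('wrist'); mag(c); plates(c); plates(cam('top'),150)
```

```text
(array([ 575.3, -169.8,  152.8]), np.float64(37.1), array([ 0.2, -0.9,  0.3]), 51.2, 0.0, 15.3)
mid z 49.9 hsv [165.  14.  87.] 551
-x z 49.8 hsv [13. 13. 86.] 245
+x z 49.9 hsv [165.  13. 135.] 260
-lip 22.0
+lip 21.9
plate ([329.0, 322.0], [443.2, -284.6], [52.4, 35.7], 28.0)
plate ([19.0, 236.0], [328.4, 51.2], [46.9, 40.7], -53.0)
plate ([363.0, 231.0], [442.6, -284.4], [49.9, 35.9], 28.9)
plate ([406.0, 200.0], [525.9, -401.1], [50.0, 36.4], 23.4)
```

>>> jog_arm(
  gripper=[0.52,0.52,0.52,0.52,0.52,0.52,0.52,0.52],
  offset=[
    [-3.5,-3,0],
    [-7,-6.2,0],
    [-10.5,-9.3,-2],
    [-13.2,-11.7,-6],
    [-13.2,-11.7,-10],
    [-13.2,-11.7,-13],
    [-13.2,-11.7,-14.5],
    [-13.2,-11.7,-14.5],
  ],
  twist=[-3,-6,-9,-9,-9,-9,-9,-9],
)

```text
clock: 16.4
tcp_pos: [0.4414, -0.285, 0.0029]
orientation: [-0.001, 0.97, 0.242, -0.001]
wrist_force: [0.6, 0.5, 0.2]
finger_gap: 0.0443
grip_force: 0.0
```

Run:
```python
from h import *
print(tool()); c=cam('wrist'); plates(c,2000); save(c,'w7.png'); print(tool())
P=cloud(c);print(rect3(c,cv2.morphologyEx((abs(P[...,2]-.01)<.003).astype(np.uint8),cv2.MORPH_OPEN,np.ones((5,5))),1500))
L=local(c)
for v in(240,246,252): print([L[v,u].round(0).tolist() for u in (240,248,256,264,376,384,392)])
```

```text
(array([ 441.4, -285. ,    2.9]), np.float64(28.0), array([0.6, 0.5, 0.2]), 44.3, 0.0, 16.4)
plate ([320.0, 233.0], [442.1, -285.3], [50.7, 35.7], 28.2)
plate ([569.0, 202.0], [524.4, -400.3], [50.1, 39.1], 24.1)
(array([ 442.2, -285.7,    4. ]), np.float64(28.1), array([0.1, 0.1, 0. ]), 44.3, 0.0, 16.45)
[([605.0, -353.5, 9.8], 38.1, 18.1, 2527), ([420.5, -134.7, 10.9], 62.7, 16.7, 1972), ([495.4, -315.3, 7.9], 39.1, 36.1, 1822), ([524.7, -402.2, 9.8], 50.4, 37.8, 5499), ([441.1, -285.8, 9.8], 50.8, 36.1, 4937)]
[[-8.0, 50.0, -5.0], [-8.0, 45.0, -4.0], [-8.0, 40.0, -5.0], [-7.0, 35.0, -3.0], [-8.0, -34.0, -4.0], [-8.0, -39.0, -5.0], [-8.0, -44.0, -5.0]]
[[-12.0, 50.0, -5.0], [-12.0, 45.0, -4.0], [-11.0, 40.0, -4.0], [11.0, 25.0, 45.0], [11.0, -25.0, 45.0], [-12.0, -40.0, -5.0], [-11.0, -44.0, -4.0]]
[[-16.0, 51.0, -6.0], [-16.0, 45.0, -4.0], [11.0, 28.0, 51.0], [11.0, 24.0, 51.0], [11.0, -24.0, 51.0], [12.0, -28.0, 52.0], [-16.0, -45.0, -5.0]]
```

View pics/w7.png

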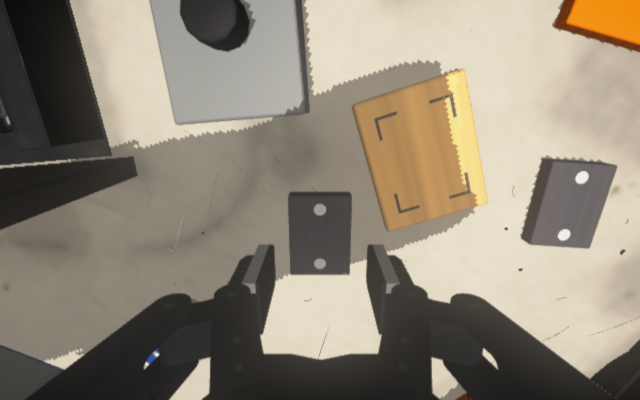

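Wrist view: plate at (320,233) centred between the pads, board with marks at (420,150), its near corner (387,230) clear of the finger. Descend and grasp.

>>> jog_arm(
  gripper=[0.52,0.52,0.52,0.52,0,0,0,0],
  offset=[
    [-0.05,0.05,-1.5],
    [-0.05,0.05,-3],
    [-0.05,0.05,-3.9],
    [-0.05,0.05,-4.25],
    [-0.05,0.05,-4.25],
    [-0.05,0.05,-4.25],
    [-0.05,0.05,-4.25],
    [-0.05,0.05,-4.25],
  ],
  twist=[0,0,0,0,0,0,0,0],
  squeeze=70,
)

```text
clock: 17.45
tcp_pos: [0.4419, -0.2858, -0.0381]
orientation: [0.001, 0.97, 0.242, 0.0]
wrist_force: [-0.7, 0.5, 5.2]
finger_gap: 0.0343
grip_force: 72.4
```

>>> jog_arm(
  gripper=[0,0,0,0,0,0,0,0],
  offset=[
    [0,0,5],
    [0,0,11],
    [4,3.4,13],
    [8.5,7.2,13],
    [13,11,13],
    [16.8,14.3,13],
    [18.45,15.65,11],
    [18.45,15.65,7.8],
  ],
  twist=[0,0,2,4,6,8,9,9],
)

```text
clock: 18.45
tcp_pos: [0.6274, -0.1279, 0.0383]
orientation: [0.001, 0.948, 0.319, 0.001]
wrist_force: [-0.7, 0.8, -0.7]
finger_gap: 0.0338
grip_force: 70.3
```

```bash
python3 -c "
from h import *
align()"
```

```text
(array([ 622.9, -127.3,   32.6]), np.float64(37.1), array([-1.1,  0.8, -4.2]), 34.0, 70.2, 18.5)
46.481403757863035
([322.0, 267.0], [624.4, -127.8], [49.5, 35.2], 36.9) local 1.9 -1.8 (array([ 621.8, -127.5,   34. ]), np.float64(37.0), array([ 0. ,  0.3, -1. ]), 34.2, 70.2, 18.55)
foot [([655.9, -107.2, 5.9], 76.2, 46.0, 4058)]
```

>>> jog_arm(
  gripper=[0,0,0,0,0,0,0,0],
  offset=[
    [0,0,0],
    [0,0,0],
    [0,0,0],
    [0,0,0],
    [0,0,-0.4],
    [0,0,-1],
    [0,0,-1.6],
    [0,0,-1.6],
  ],
  twist=[0,0,0,0,0,0,0,0],
  squeeze=90,
)

```text
clock: 19.55
tcp_pos: [0.6252, -0.1285, 0.0223]
orientation: [-0.001, 0.948, 0.318, -0.001]
wrist_force: [-0.0, 0.3, 0.0]
finger_gap: 0.0332
grip_force: 94.0
```

```bash
python3 -c "
from h import *
align()"
```

```text
(array([ 625.5, -128.6,   22.7]), np.float64(37.0), array([ 0.2, -1. , -1. ]), 33.3, 94.0, 19.6)
47.406816931764325
([320.0, 267.0], [626.4, -129.4], [50.0, 35.5], 37.1) local 0.1 -0.8 (array([ 625.8, -128.8,   23. ]), np.float64(37.0), array([-0.9,  0.4, -0.6]), 32.9, 94.0, 19.65)
foot [([643.4, -85.4, 5.9], 39.9, 26.1, 2080), ([669.7, -119.7, 5.9], 39.3, 39.2, 2298)]
```

Centred; press.

>>> jog_arm(
  gripper=[0,0,0,0,0,0,0,0],
  offset=[
    [0,0,-0.3],
    [0,0,-0.7],
    [0,0,-1.1],
    [0,0,-1.5],
    [0,0,-1.9],
    [0,0,-2.3],
    [0,0,-2.45],
    [0,0,-2.45],
  ],
  twist=[0,0,0,0,0,0,0,0],
)

```text
clock: 20.65
tcp_pos: [0.6261, -0.1289, -0.0013]
orientation: [0.0, 0.948, 0.317, 0.0]
wrist_force: [2.3, 0.2, 4.0]
finger_gap: 0.0335
grip_force: 95.1
```

```bash
python3 -c "
from h import *
print(tool());held();print(tool())"
```

```text
(array([ 626.1, -128.9,   -1.3]), np.float64(37.0), array([2.3, 0.2, 4. ]), 33.5, 95.1, 20.65)
47.703552335945574
([320.0, 272.0], [625.0, -130.9], [54.8, 35.6], 36.7) local -2.1 -0.9 (array([ 626.1, -128.9,   -1.1]), np.float64(37.0), array([1.8, 0.9, 2.3]), 33.3, 95.1, 20.7)
(array([ 626.1, -128.9,   -1.1]), np.float64(37.0), array([1.8, 0.9, 2.3]), 33.3, 95.1, 20.7)
```

>>> jog_arm(
  gripper=[0.6,0.6,0.6,0.6,0.6,0.6,0.6,0.6],
  offset=[
    [0,0,0],
    [0,0,0],
    [0,0,0],
    [0,0,0.5],
    [0,0,3],
    [0,0,8],
    [-2.5,-2,13],
    [-5.2,-4,15],
  ],
  twist=[0,0,0,0,0,0,0,0],
)

```text
clock: 21.7
tcp_pos: [0.5752, -0.1697, 0.1528]
orientation: [0.002, 0.948, 0.318, 0.002]
wrist_force: [0.5, -0.5, 0.5]
finger_gap: 0.0514
grip_force: 0.0
```

Run:
```python
from h import *
print(tool()); c=cam('wrist'); mag(c); c=cam('top'); plates(c,150)
P=cloud(c);Z=P[...,2]
b=(np.abs(P[...,0]-.52)<.07)&(np.abs(P[...,1]+.2)<.06)
print('lid',fit(c,b&(Z>.03)&(Z<.05),.046)); m=b&(Z>.059); print('knob',np.median(P[m],0),m.sum())
```

```text
(array([ 575.2, -169.7,  152.8]), np.float64(37.1), array([ 0.5, -0.5,  0.5]), 51.4, 0.0, 21.7)
mid z 49.9 hsv [167.  14.  87.] 556
-x z 49.8 hsv [ 6. 12. 86.] 246
+x z 49.9 hsv [165.  12. 135.] 259
-lip 22.7
+lip 22.2
plate ([406.0, 201.0], [525.7, -401.1], [49.5, 36.4], 23.4)
lid [([338.0, 203.0], [512.9, -206.0], [62.1, 55.4], 32.7)]
knob [ 0.53282376 -0.16914992  0.68072156] 6436
```

>>> jog_arm(
  gripper=[0.52,0.52,0.52,0.52,0.52,0.52,0.52,0.52],
  offset=[
    [-1,-5,0],
    [-2,-10,0],
    [-3,-15,0],
    [-4,-20,-2],
    [-4.9,-23.3,-6],
    [-4.9,-23.3,-11],
    [-4.9,-23.3,-14],
    [-4.9,-23.3,-14.5],
  ],
  twist=[-3,-6,-9,-12,-13,-13,-13,-13],
)

```text
clock: 22.8
tcp_pos: [0.5231, -0.3997, 0.0003]
orientation: [-0.003, 0.978, 0.208, -0.002]
wrist_force: [-0.6, -0.1, 0.3]
finger_gap: 0.0443
grip_force: 0.0
```

Run:
```python
from h import *
print(tool()); c=cam('wrist'); plates(c,2000); c=cam('wrist'); plates(c,2000);print(tool())
P=cloud(c);print(rect3(c,cv2.morphologyEx((abs(P[...,2]-.01)<.003).astype(np.uint8),cv2.MORPH_OPEN,np.ones((5,5))),1500))
```

```text
(array([ 5.231e+02, -3.997e+02,  3.000e-01]), np.float64(24.0), array([-0.6, -0.1,  0.3]), 44.3, 0.0, 22.8)
plate ([324.0, 234.0], [525.6, -402.3], [50.7, 35.7], 24.1)
plate ([323.0, 234.0], [525.9, -402.2], [50.3, 35.8], 24.2)
(array([ 525. , -401.3,    3.4]), np.float64(24.0), array([-0. , -0.2, -0.2]), 44.5, 0.0, 22.9)
[([618.7, -357.4, 9.8], 50.2, 36.3, 7866), ([525.0, -402.6, 9.8], 50.0, 36.1, 4907)]
```

>>> jog_arm(
  gripper=[0.52,0.52,0.52,0.52,0,0,0,0],
  offset=[
    [0.03,-0.03,-1.5],
    [0.03,-0.03,-3],
    [0.03,-0.03,-3.9],
    [0.03,-0.03,-4.25],
    [0.03,-0.03,-4.25],
    [0.03,-0.03,-4.25],
    [0.03,-0.03,-4.25],
    [0.03,-0.03,-4.25],
  ],
  twist=[0,0,0,0,0,0,0,0],
  squeeze=70,
)

```text
clock: 23.9
tcp_pos: [0.5257, -0.4026, -0.038]
orientation: [0.001, 0.978, 0.208, 0.0]
wrist_force: [-0.1, 1.2, 5.4]
finger_gap: 0.0341
grip_force: 73.0
```

>>> jog_arm(
  gripper=[0,0,0,0,0,0,0,0],
  offset=[
    [0,0,4],
    [0,0,8],
    [-2,1.5,12],
    [-4,3,12],
    [-6.2,4.5,12],
    [-6.2,4.5,12],
    [-6.2,4.5,12],
    [-6.2,4.5,12],
  ],
  twist=[0,0,7,14,21,21,21,21],
)

```text
clock: 24.9
tcp_pos: [0.4639, -0.3577, 0.081]
orientation: [0.0, 0.924, 0.383, 0.0]
wrist_force: [-0.1, -0.7, -1.0]
finger_gap: 0.0339
grip_force: 71.1
```

Run:
```python
from h import *
c=cam('wrist'); save(c,'w8.png'); print(tool())
hsv=cv2.cvtColor(c['image'],cv2.COLOR_RGB2HSV);P=cloud(c);Z=P[...,2]
near=np.hypot(P[...,0]-.51,P[...,1]+.312)<.055
m=cv2.morphologyEx((near&(Z>.005)&(Z<.011)).astype(np.uint8),cv2.MORPH_OPEN,np.ones((5,5)))
print(fit(c,m,.008,1000),rect3(c,m,1000))
g=cv2.erode(m,np.ones((7,7)))&(hsv[...,2]<115)
p=P[g>0];print('marks',len(p),(np.median(p,0)*1000).round(1),cv2.minAreaRect((p[:,:2]*1000).astype(np.float32)), hsv[m>0].mean(0))
held();print(tool())
```

```text
(array([ 463.8, -357.6,   81. ]), np.float64(45.0), array([ 0.6, -0.4, -1. ]), 34.4, 71.1, 24.95)
[([320.0, 116.0], [509.2, -313.7], [75.3, 59.5], 45.8)] [([509.1, -313.7, 7.8], 76.1, 60.0, 7925)]
marks 43 [ 500.3 -341.3    8.1] ((492.3371276855469, -331.0781555175781), (10.63074016571045, 40.876930236816406), 51.513423919677734) [ 18.61413249 118.18422713 199.86637224]
47.862028097604565
([320.0, 266.0], [464.6, -358.4], [50.1, 35.6], 45.1) local 0.0 -1.3 (array([ 463.7, -357.5,   81. ]), np.float64(45.0), array([ 0.3,  0.4, -0.4]), 34.1, 71.1, 25.0)
(array([ 463.7, -357.5,   81. ]), np.float64(45.0), array([ 0.3,  0.4, -0.4]), 34.1, 71.1, 25.0)
```

View pics/w8.png

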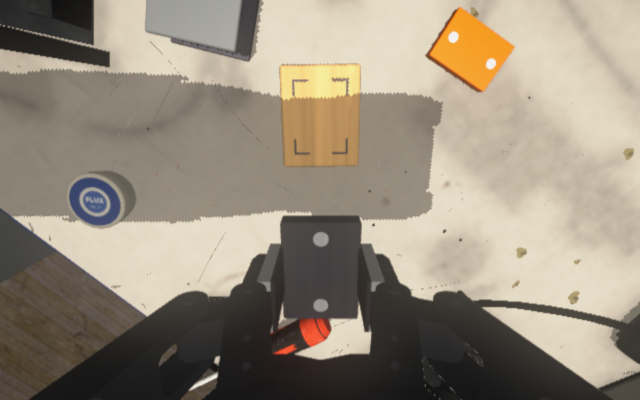

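Board centre (320,116) with its marks, plate held squarely at (320,266). Place it.

>>> jog_arm(
  gripper=[0,0,0,0,0,0,0,0],
  offset=[
    [2.2,2.2,0],
    [4.46,4.45,-1],
    [4.46,4.45,-4],
    [4.46,4.45,-7],
    [4.46,4.45,-9.5],
    [4.46,4.45,-10.6],
    [4.46,4.45,-11],
    [4.46,4.45,-11],
  ],
  twist=[0.7,0.7,0.7,0.7,0.7,0.7,0.7,0.7],
)

```text
clock: 26.0
tcp_pos: [0.5083, -0.313, -0.0282]
orientation: [0.0, 0.921, 0.388, 0.0]
wrist_force: [0.7, 0.2, -0.5]
finger_gap: 0.0337
grip_force: 71.1
```

Run:
```python
from h import *
print(tool());held();print(tool())
```

```text
(array([ 508.3, -313. ,  -28.2]), np.float64(45.7), array([ 0.7,  0.2, -0.5]), 33.7, 71.1, 26.0)
47.50114969036828
([319.0, 268.0], [509.0, -313.8], [49.6, 35.5], 45.6) local -0.1 -0.8 (array([ 508.5, -313.2,  -27.8]), np.float64(45.7), array([ 0.5, -0.3, -0.3]), 33.9, 71.1, 26.05)
(array([ 508.5, -313.2,  -27.8]), np.float64(45.7), array([ 0.5, -0.3, -0.3]), 33.9, 71.1, 26.05)
```

>>> jog_arm(
  gripper=[0,0,0.55,0.55,0.55,0.55,0.55,0.55],
  offset=[
    [0,0,-0.17],
    [0,0,-0.17],
    [0,0,-0.17],
    [0,0,-0.17],
    [0,0,0.3],
    [0,0,3],
    [-2,-2,7],
    [-4.5,-4.5,11],
  ],
  twist=[0,0,0,0,0,0,0,0],
)

```text
clock: 27.05
tcp_pos: [0.4627, -0.3575, 0.0826]
orientation: [0.0, 0.921, 0.389, 0.0]
wrist_force: [1.1, 0.1, 0.1]
finger_gap: 0.0472
grip_force: 0.0
```

Run:
```python
from h import *
c=cam('wrist'); print(tool())
P=cloud(c);Z=P[...,2]
near=np.hypot(P[...,0]-.51,P[...,1]+.312)<.055
for a,b in((.005,.011),(.014,.022)):
  m=cv2.morphologyEx((near&(Z>a)&(Z<b)).astype(np.uint8),cv2.MORPH_OPEN,np.ones((3,3))); print(rect3(c,m,500),fit(c,m,(a+b)/2,500))
b=np.hypot(P[...,0]-.515,P[...,1]+.203)<.06
for a,bb in((.040,.049),(.058,.07)):
  m=cv2.morphologyEx((b&(Z>a)&(Z<bb)).astype(np.uint8),cv2.MORPH_OPEN,np.ones((3,3))); print('cap',rect3(c,m,100),fit(c,m,.065 if a>.05 else .045,100))
```

```text
(array([ 462.1, -363.1,   88.6]), np.float64(45.6), array([-1.4, -3. ,  2.9]), 46.9, 0.0, 27.1)
[([509.3, -313.6, 7.8], 75.4, 60.0, 4528)] [([322.0, 113.0], [509.3, -313.5], [74.7, 59.5], 45.9)]
[([507.8, -314.4, 17.8], 49.8, 36.0, 3363)] [([322.0, 116.0], [507.8, -314.3], [49.4, 35.8], 45.6)]
cap [([497.1, -216.7, 43.7], 56.5, 28.2, 3721)] [([201.0, 19.0], [497.4, -217.6], [55.7, 27.9], -57.2)]
cap [] []
```

Plate lies within 2 mm of the board centre, yaw 45.6° vs 45.8°. Now the cap.

>>> jog_arm(
  gripper=[0.45,0.45,0.45,0.45,0.45,0.45,0.45,0.45],
  offset=[
    [0,0,2],
    [0,4,3],
    [0,8,3],
    [0,11,3],
    [0,12,3],
    [0,12,3],
    [0,12,3],
    [0,12,3],
  ],
  twist=[0,-4,-9,-12.9,-12.9,-12.9,-12.9,-12.9],
)

```text
clock: 28.1
tcp_pos: [0.4629, -0.2386, 0.1112]
orientation: [0.0, 0.959, 0.282, 0.0]
wrist_force: [0.3, -0.1, -0.6]
finger_gap: 0.0383
grip_force: 0.0
```

Run:
```python
from h import *
c=cam('wrist'); print(tool()); save(c,'w9.png')
P=cloud(c);Z=P[...,2]
b=np.hypot(P[...,0]-.515,P[...,1]+.203)<.06
for a,bb in((.040,.049),(.060,.07)):
  m=cv2.morphologyEx((b&(Z>a)&(Z<bb)).astype(np.uint8),cv2.MORPH_CLOSE,np.ones((3,3))); print('cap',rect3(c,m,100),fit(c,m,.065 if a>.05 else .045,100))
print(tool()); plates(cam('top'),150)
```

```text
(array([ 462.8, -238.5,  111.2]), np.float64(32.8), array([0.4, 0.2, 0.9]), 38.3, 0.0, 28.15)
cap [([515.7, -204.7, 43.8], 71.4, 56.1, 6747)] [([319.0, 115.0], [515.8, -204.6], [70.4, 55.4], 32.9)]
cap [([515.7, -204.8, 63.7], 19.4, 18.8, 652)] [([319.0, 119.0], [515.8, -204.7], [19.1, 18.6], -12.5)]
(array([ 462.8, -238.5,  111.2]), np.float64(32.8), array([0.4, 0.2, 0.9]), 38.3, 0.0, 28.15)
```

View pics/w9.png

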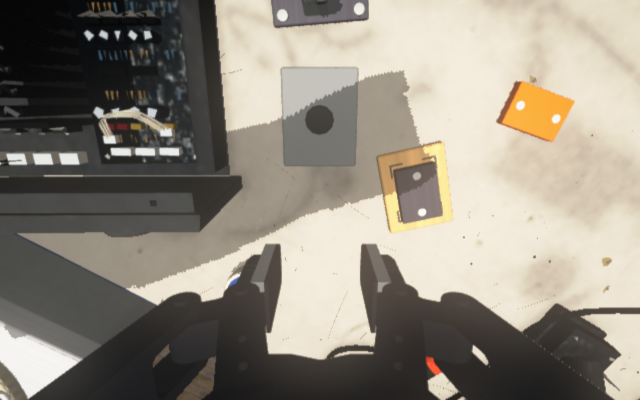

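Cap in the rest: knob at (319,119), lid square in view, amp edge at column 222–240. Knob measured (515.7,−204.7) mm, lid top 44 mm, knob top 64 mm, as expected. Go grip the knob.

>>> jog_arm(
  gripper=[0.45,0.45,0.45,0.45,0.45,0.45,0.45,0.45],
  offset=[
    [2.6,1.7,0],
    [5.22,3.38,0],
    [5.22,3.38,-2],
    [5.22,3.38,-4.5],
    [5.22,3.38,-7],
    [5.22,3.38,-8.5],
    [5.22,3.38,-8.5],
    [5.22,3.38,-8.5],
  ],
  twist=[0,0,0,0,0,0,0,0],
)

```text
clock: 29.2
tcp_pos: [0.5156, -0.2043, 0.0271]
orientation: [0.0, 0.959, 0.282, 0.0]
wrist_force: [-0.1, -0.3, 0.2]
finger_gap: 0.0382
grip_force: 0.0
```

Run:
```python
from h import *
c=cam('wrist'); t=tool();print(t)
P=cloud(c);Z=P[...,2]
b=np.hypot(P[...,0]-.515,P[...,1]+.204)<.06
m=cv2.morphologyEx((b&(Z>.06)&(Z<.0675)).astype(np.uint8),cv2.MORPH_OPEN,np.ones((3,3))); print(rect3(c,m,100),fit(c,m,.065,100))
L=local(c)
for v in(246,252,264): print([L[v,u].round(0).tolist() for u in (256,264,272,280,360,368,376,384)])
```

```text
(array([ 515.8, -204.4,   27.4]), np.float64(32.8), array([-0.2, -0.6,  0.4]), 38.3, 0.0, 29.25)
[([516.1, -204.4, 63.7], 19.4, 19.3, 1163)] [([319.0, 257.0], [517.3, -203.8], [19.4, 19.0], 32.9)]
[[-23.0, 44.0, -28.0], [11.0, 25.0, 45.0], [12.0, 21.0, 46.0], [8.0, 18.0, 40.0], [-2.0, -23.0, 16.0], [11.0, -22.0, 46.0], [11.0, -26.0, 46.0], [-23.0, -46.0, -28.0]]
[[-28.0, 45.0, -28.0], [11.0, 24.0, 52.0], [12.0, 20.0, 52.0], [6.0, 18.0, 41.0], [-6.0, -23.0, 16.0], [11.0, -22.0, 52.0], [12.0, -25.0, 52.0], [-28.0, -46.0, -28.0]]
[[7.0, 27.0, 55.0], [11.0, 22.0, 62.0], [11.0, 19.0, 63.0], [1.0, 18.0, 43.0], [-1.0, -20.0, 39.0], [11.0, -20.0, 62.0], [11.0, -23.0, 63.0], [11.0, -26.0, 63.0]]
```

>>> jog_arm(
  gripper=[0.45,0.45,0.45,0.45,0,0,0,0],
  offset=[
    [0,0,-0.5],
    [0,0,-1],
    [0,0,-1.5],
    [0,0,-1.5],
    [0,0,-1.5],
    [0,0,-1.5],
    [0,0,-1.5],
    [0,0,-1.5],
  ],
  twist=[0,0,0,0,0,0,0,0],
  squeeze=70,
)

```text
clock: 30.25
tcp_pos: [0.5152, -0.2039, 0.0116]
orientation: [0.0, 0.959, 0.283, 0.0]
wrist_force: [-1.3, 0.1, 3.1]
finger_gap: 0.0164
grip_force: 68.6
```

>>> jog_arm(
  gripper=[0,0,0,0,0,0,0,0],
  offset=[
    [0,0,2],
    [0,0,5],
    [0,0,8],
    [3,2,8.5],
    [6,4,8.5],
    [9,6.1,8.5],
    [11.07,7.48,8.5],
    [11.07,7.48,8.5],
  ],
  twist=[0,0,0,1,2,3,4.2,4.2],
)

```text
clock: 31.25
tcp_pos: [0.6266, -0.1279, 0.0956]
orientation: [-0.0, 0.948, 0.319, -0.0]
wrist_force: [-0.4, 0.2, -1.0]
finger_gap: 0.0166
grip_force: 68.5
```

>>> jog_arm(
  gripper=[0,0,0,0,0,0,0,0],
  offset=[
    [0,0,0],
    [0,0,0],
    [0,0,-1],
    [0,0,-2],
    [0,0,-3],
    [0,0,-3.8],
    [0,0,-4],
    [0,0,-4],
  ],
  twist=[0,0,0,0,0,0,0,0],
)

```text
clock: 32.25
tcp_pos: [0.6257, -0.129, 0.0562]
orientation: [-0.0, 0.948, 0.318, -0.0]
wrist_force: [-0.4, -0.4, -0.4]
finger_gap: 0.0169
grip_force: 68.5
```

Run:
```python
from h import *
c=cam('wrist'); t=tool();print(t); save(c,'w10.png',(180,100,460,360),2.3)
P=cloud(c);Z=P[...,2];z=t[0][2]/1000
for h,k in((.033,3),(.053,3)):
    m=cv2.morphologyEx((abs(Z-z-h)<.004).astype(np.uint8),cv2.MORPH_OPEN,np.ones((k,k)));m[:,:200]=0;m[:,440:]=0
    print(h,rect3(c,m,300),fit(c,m,z+h,300))
near=np.hypot(P[...,0]-.626,P[...,1]+.13)<.085
print('foot',rect3(c,cv2.morphologyEx((near&(Z>.003)&(Z<.016)).astype(np.uint8),cv2.MORPH_OPEN,np.ones((9,9))),1000))
```

```text
(array([ 625.9, -129. ,   56.6]), np.float64(37.0), array([-0.7,  0.7, -0.4]), 16.7, 68.5, 32.3)
0.033 [([638.5, -120.6, 88.3], 56.1, 42.5, 7141), ([605.3, -145.8, 88.4], 21.0, 18.0, 924)] [([320.0, 302.0], [605.8, -145.4], [20.8, 16.4], -52.9), ([320.0, 222.0], [639.3, -120.0], [55.0, 41.2], -52.9)]
0.053 [([626.8, -129.5, 108.3], 19.0, 17.1, 1325)] [([320.0, 272.0], [627.9, -128.7], [19.3, 17.4], 37.1)]
foot [([642.4, -87.9, 5.9], 44.4, 28.9, 1718), ([671.5, -126.1, 5.9], 45.2, 27.2, 1657)]
```

View pics/w10.png

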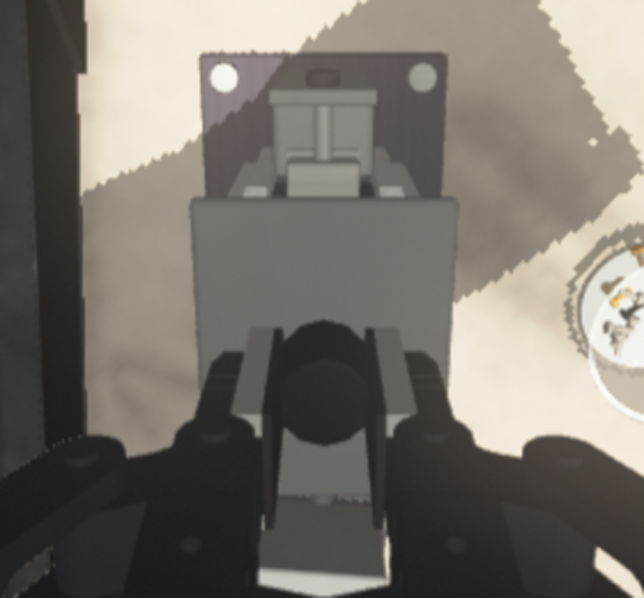

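Cap held level, squared and centred over the magazine (lid from column 192 to 457 of the crop, foot 200–446). Lower it.

>>> jog_arm(
  gripper=[0,0,0,0,0,0,0,0],
  offset=[
    [-0.05,-0.03,0],
    [-0.05,-0.03,-0.6],
    [-0.05,-0.03,-1.2],
    [-0.05,-0.03,-1.6],
    [-0.05,-0.03,-1.8],
    [-0.05,-0.03,-1.95],
    [-0.05,-0.03,-1.95],
    [-0.05,-0.03,-1.95],
  ],
  twist=[0,0,0,0,0,0,0,0],
)

```text
clock: 33.3
tcp_pos: [0.6253, -0.1293, 0.037]
orientation: [0.0, 0.948, 0.318, 0.0]
wrist_force: [-0.0, -0.5, -0.1]
finger_gap: 0.0169
grip_force: 68.5
```

```bash
cat > cap.py <<'E'
from h import *
c=cam('wrist'); t=tool();print(t)
P=cloud(c);Z=P[...,2]
d=P-np.array([.626,-.1298,0]);a=np.radians(37.1);lx=d[...,0]*np.cos(a)+d[...,1]*np.sin(a);ly=-d[...,0]*np.sin(a)+d[...,1]*np.cos(a)
m=(abs(lx)<.045)&(abs(ly)<.035)&(Z>.060)&(Z<.078); print('lid z med',np.median(Z[m]).round(4),'slope',np.linalg.lstsq(np.c_[lx[m],ly[m],np.ones(m.sum())],Z[m],rcond=None)[0].round(4))
mm=cv2.morphologyEx(m.astype(np.uint8),cv2.MORPH_OPEN,np.ones((5,5))); print(rect3(c,mm,300),fit(c,mm,.069,300))
k=cv2.morphologyEx(((abs(lx)<.03)&(abs(ly)<.03)&(Z>.082)&(Z<.094)).astype(np.uint8),cv2.MORPH_OPEN,np.ones((5,5))); print('knob',rect3(c,k,200))
E
python3 cap.py
```

```text
(array([ 625.3, -129.3,   37. ]), np.float64(37.0), array([-1.3, -0.5,  0.2]), 16.9, 68.5, 33.35)
lid z med 0.0691 slope [-0.0168 -0.0019  0.0693]
[([639.0, -120.2, 69.1], 56.3, 40.0, 7218), ([604.0, -147.2, 69.1], 21.2, 16.6, 906)] [([321.0, 303.0], [604.2, -146.7], [20.9, 15.3], -52.9), ([320.0, 220.0], [639.4, -120.0], [55.8, 40.1], -52.3)]
knob [([629.0, -132.0, 88.9], 23.9, 20.8, 1671)]
```

>>> jog_arm(
  gripper=[0,0,0,0.35,0.4,0.4,0.4,0.4],
  offset=[
    [0,0,-0.08],
    [0,0,-0.12],
    [0,0,-0.12],
    [0,0,-0.12],
    [0,0,-0.12],
    [0,0,-0.1],
    [0,0,2],
    [0,0,5],
  ],
  twist=[0,0,0,0,0,0,0,0],
)

```text
clock: 34.35
tcp_pos: [0.6242, -0.129, 0.086]
orientation: [-0.001, 0.948, 0.317, -0.001]
wrist_force: [-0.4, 0.3, 1.0]
finger_gap: 0.034
grip_force: 0.0
```

>>> jog_arm(
  gripper=[0.4,0.4,0.4,0.4,0.4,0.4,0.4,0.4],
  offset=[
    [0,0,3],
    [0,0,6],
    [-3,-2.2,6],
    [-6.5,-5,6],
    [-6.5,-5,6],
    [-6.5,-5,6],
    [-6.5,-5,6],
    [-6.5,-5,6],
  ],
  twist=[0,0,0,0,0,0,0,0],
)

```text
clock: 35.35
tcp_pos: [0.5608, -0.1787, 0.1466]
orientation: [-0.0, 0.948, 0.318, -0.0]
wrist_force: [1.0, -0.3, 0.5]
finger_gap: 0.0342
grip_force: 0.0
```

```bash
python3 cap.py
python3 - <<'E'
from h import *
c=cam('wrist'); save(c,'w11.png')
c=cam('top');P=cloud(c);Z=P[...,2]
near=np.hypot(P[...,0]-.51,P[...,1]+.312)<.055
m=(near&(Z>.014)&(Z<.022)).astype(np.uint8); print('pile',rect3(c,m,100))
for p in((.678,-.231),(.343,-.233),(.703,.113)):
    m=(np.hypot(P[...,0]-p[0],P[...,1]-p[1])<.045)&(Z>.008); print(rect3(c,m,60))
E
```

```text
(array([ 560.7, -178.8,  146.6]), np.float64(37.1), array([ 0.2,  0.6, -0. ]), 34.4, 0.0, 35.4)
lid z med 0.0688 slope [-0.0001 -0.0005  0.0688]
[([626.3, -130.0, 68.8], 74.3, 56.1, 6603)] [([320.0, 89.0], [626.1, -130.1], [71.9, 55.6], 37.1)]
knob [([626.2, -130.0, 88.8], 18.8, 18.4, 616)]
pile [([508.8, -312.7, 18.2], 47.2, 35.3, 238)]
[]
[([343.4, -233.1, 23.2], 42.4, 41.6, 238)]
[([736.1, 112.9, 469.3], 76.1, 22.7, 824), ([702.8, 112.0, 15.9], 56.5, 34.8, 225)]
```

View pics/w11.png

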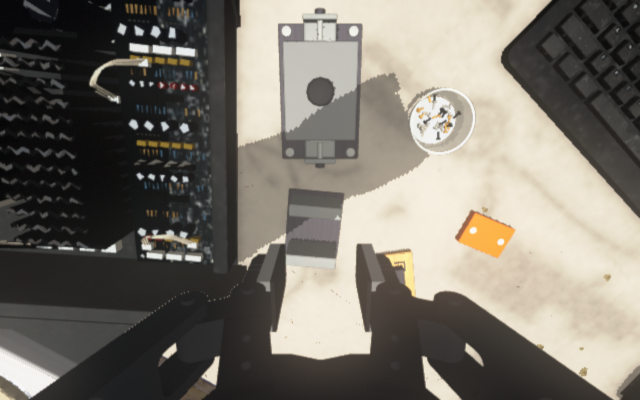

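Cap lies flat and square on the magazine (lid at (320,89), knob (320,91)), centred within 0.5 mm, tilt ~0. The pile is on the board, and no other dark plates remain in view. Hand in.

```bash
python3 -c "
from h import *
plates(cam('top'),150); print(env.hand_in())"
```

```text
the job is handed in; nothing more can be done
None
```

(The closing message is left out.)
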